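# Brake the sealer trolley, right its tins and roll it on

### The arm

A 6-joint arm with a two-finger parallel gripper is mounted at the origin on the work surface. World frame = base frame: x ahead of the robot, y to its left, z up, the work surface at z = 0. Lengths are in mm, angles in rad, forces in N, time in s.
With the tool pointing down it reaches from about 350 to 875 mm from the base axis. Payload 4.2 kg.
Tool frame: the origin (TCP) lies between the finger pads; the fingertips stand 25 mm ahead of it and the grasp point (between the pads) lies 6 mm ahead of it; z points along the fingers, y is the line along which they close (so a half turn about z gives the same grasp; the last joint's range is limited). The gripper opens to 85 mm and grips with 20 to 120 N. Pads are 22 mm wide; open, the fingers measure 114 mm over their backs; the gripper's body (76 mm by 85 mm) begins 54 mm behind the grasp point. The pads swing forward as they close: fully open they stand 13 mm farther back than shut.
Start: joints at [-1.072, 0.385, 0.008, 0, -1.194, -0.259], TCP at [148.46, -607.091, 256.312] pointing down, gripper open.
Joint ranges: [-3.14, 3.14], [-1.21, 2.06], [-1.07, 1.41], [-3.16, 2.05], [-2.99, -0.16], [-3.1, 3.1]. Speed limits (rad/s): [2.79, 2.79, 3.14, 3.14, 3.14, 3.14].

### API

Orientations are given as a unit quaternion [x, y, z, w].
In Python, from bench import read_state, get_image, job_done gives the robot as it stands.
- The arm moves only by the tool play_rows, never from a script. Its argument "series" is a list of rows, each a list of 6 numbers: the shift along the world's x, y, z in mm, then the turn, a rotation vector about the world's x, y, z in units of 6 degrees (1.0 is 6 degrees). A call has 1 to 20 rows; each row shifts and turns the commanded pose from where the row before left it; what a row does not reach is not made up. A row lasts 1/12 s, in which the tool goes at most 41.7 mm and 7.16 degrees, less where a joint would pass 70% of its speed; a pose out of reach is approached as far as the arm can. A call is refused whole if a number of a shift passes 41.7 or a number of a turn 1, either way. A call with a gripper value outside its range is refused whole. "gripper" is the opening, from 0 (shut) to 1 (fully open), set as the call begins (left out, the last holds). The fingers move at their own pace and stop on an object; the grip force is fixed at half the most. Time passes only in rows, so rows that do not move let the fingers close. It gives the time, the measured TCP pose, the force, the opening and the grip force at its end, in the units of the state.
- read_state(): the state, without advancing time (a new reading comes with each control period).
- get_image(name): name is "scene" or "top" or "wrist"; returns a dict with "image" (420x560x3 uint8, red, green, blue), "fx", "fy", "cx", "cy" (pixels), "eye" and "rotation" of the camera in the world. Camera axes: x right, y down, z forward; pixel columns grow to the right and rows downward; lengths in mm; the calibration is good to about 2 mm. A picture is of the moment at which its call begins. There is no depth.
- job_done(): hands the job in; it is judged then, once.
The state is a dict: "clock": time; "joints": joint angles; "joint_vel": joint speeds; "joint_efforts": joint torques, N m; "position": TCP position; "ee_rot": TCP orientation; "contact_force": force on the tool from outside, world axes, zero at the start; "wrist_torque": the same for the moment, N m; "gripper_width": finger opening in mm; "grasp_force": force on a finger pad.
Only numpy, scipy, OpenCV 4.12 (cv2) and the standard library are available. Lean on these libraries where they do the work, as an engineer would, in place of code of your own. Each camera call takes 0.05 s, during which the arm holds its last target. There are 200 camera calls.

### The job

Pull the trolley's hand brake up to its third notch and let go, then, with the brake on, stand every blue tin that has been tipped over upright (cap up) on the trolley's bed beside the grey tin that still stands there. Only then let the brake right off with the green release button and roll the trolley fully against the yellow end stop at the left. All tins, the grey one too, must end upright on the bed; leave everything else on the bench where it is.

Things in the scene. Friction and masses are not known exactly. Their poses are not given: they have to be found in the camera images.
- brake_pivot (a point): hinge axle of the hand brake, between two yellow cheeks at the right-hand end of the rails (seen from the robot), 105 mm above the bench; fixed. Axes of the rails: y along them, the way the trolley rolls (to the robot's left), x away from the robot, z up. The lever turns about y. A pull of about 8 N at the handle raises it; let go beyond a notch, it settles back into that notch.
- brake_lever (a joint): angle of the lever (rad): 0 = off, 0.12 rad above level, pointing to the robot; grows as the handle is raised, up to 1.0. A ratchet holds it at 0.22, 0.44, 0.66, 0.88 (notches 1 to 4); each catches by 0.04 rad beyond. A spring pulls it down: with the release button held fully in it falls to 0 by itself in about 1 s. From notch 1 on it locks the trolley.
- lever_grip (a point): point on the axis of the lever's round red handle, 148 mm from the pivot (handle 24 mm thick, 100 to 175 mm from the pivot, its round end to 187 mm; thin dark shaft before it). Moves with the lever. Its y axis is the hinge axis: pinched along y, the handle turns between the fingers.
- release_button (a joint): depression of the release button (m): 0 = out, 0.011 = fully in; it must go about 0.008 or more to free the lever, with up to 6 N; it springs back, and bobs as the lever clicks.
- button_top (a point): middle of the top of the round green release button (30 mm across), behind the brake pivot (88 mm beyond it in x), about 121 mm above the bench; pressed straight down.
- trolley (a joint): travel of the trolley along the rails (m): 0 = parked next to the brake, 0.10 = against the yellow end stop at the left end. It moves along the rails' y with some 3 N of drag once the brake is off and stays where it is left.
- trolley_bed (a point): middle of the top face of the trolley's flat bed, 40 mm above the bench. The bed is 176 mm (x) by 460 mm (y, along the rails) with a green rim 6 mm thick standing 10 mm above it, 45 mm at the back (+x); z up. It has five places for tins in one lane at y = -196, -98, 0, 98 and 196 mm, x = 0.
- trolley_post (a point): middle, at 90 mm above the bench, of the red square post (24 x 24 mm, top at 112 mm above the bench) on the left-hand end of the trolley, 276 mm from the bed's middle along y: the handle for rolling the trolley. The post's sides are square to the bed's axes.
- tin1_c (a point): square tin, blue, white label, orange band and round orange cap: body 52 x 52 x 84 mm, cap 32 mm across, 12 mm high (96 mm over all), 0.25 to 0.42 kg, loose. The point is its middle, 48 mm from base and cap top. Its x axis points from base to cap (up when it stands, level when it lies). It starts tipped over, lying across the trolley's bed with its cap towards the robot. It may be absent.
- tin2_c (a point): square tin, blue, white label, orange band and round orange cap: body 52 x 52 x 84 mm, cap 32 mm across, 12 mm high (96 mm over all), 0.25 to 0.42 kg, loose. The point is its middle, 48 mm from base and cap top. Its x axis points from base to cap (up when it stands, level when it lies). It starts tipped over, lying across the trolley's bed with its cap towards the robot. It may be absent.
- tin3_c (a point): square tin, blue, white label, orange band and round orange cap: body 52 x 52 x 84 mm, cap 32 mm across, 12 mm high (96 mm over all), 0.25 to 0.42 kg, loose. The point is its middle, 48 mm from base and cap top. Its x axis points from base to cap (up when it stands, level when it lies). It starts tipped over, lying across the trolley's bed with its cap towards the robot. It may be absent.
- tin4_c (a point): square tin, blue, white label, orange band and round orange cap: body 52 x 52 x 84 mm, cap 32 mm across, 12 mm high (96 mm over all), 0.25 to 0.42 kg, loose. The point is its middle, 48 mm from base and cap top. Its x axis points from base to cap (up when it stands, level when it lies). It starts tipped over on the bench in front of the trolley, its cap to the left. It may be absent.
- grey1_c (a point): a tin of the same size and form, but grey with a black cap and band, standing on the trolley's bed from the start. The point is its middle, 48 mm above its base; its z axis points from base to cap.
- mallet: a hammer lying on the right of the bench; bystander. Origin under its middle.
- sample: a dark granite sample, 100 x 150 x 20 mm, lying on the left of the bench; bystander. Origin under its middle.
- spray: a bottle 70 mm across and 190 mm high standing on the left; bystander. Origin under its middle.
- pot: a white plastic cup 90 mm across and 100 mm high standing at the back right; bystander. Origin under its middle.
Things that resemble listed ones, but are neither listed nor needed, are in the scene too. What is shaped like the part that bears tin4_c but red is not meant.

How it is judged:
By the outcome, as a careful person would: the job done as asked, in the order asked, and still so for the second after the job is handed in, with the robot touching nothing.
Of tin1, tin2, tin3, tin4 only 3 to 4 are there at a start; the rules pass over those that are not, and their reading is None.
At some moment in a run one of tin1, tin2, tin3, tin4 may be knocked a few centimetres aside while the robot is not near it.
Once in a run the grip may slacken for a moment while it holds something.
It also fails if it takes over 210 s, if anything falls off the work surface, if the arm or the gripper's body presses on something with over 40 N, if the wrist force passes 120 N, or if a joint passes its speed limit or range.

## Working session

There is one attempt and no reset: what is moved stays moved. The work goes in short steps, Python scripts to look and compute and a tool call to move; the robot and the scene stay as the last step left them, time stands still between calls to the robot, and variables do not carry over. Pictures are saved under pics/ and viewed, at most 14 in all, crops included, and the job is handed in when it is done.

Besides the shell and the picture viewer there is one more tool, called after "Call:" as name(argument=value, ...) on one line, values as JSON. play_rows: Moves the arm, as the interface text tells. Its arguments: {"type":"object","properties":{"series":{"type":"array","items":{"type":"array","items":{"type":"number"}}},"gripper":{"type":"number"}},"required":["series"]}

```bash
ls; mkdir -p pics; cat > h.py <<'E'
import numpy as np, cv2
from bench import read_state, get_image, job_done
import pickle
def snap(name,fn):
    d=get_image(name); cv2.imwrite('pics/'+fn+'.png',cv2.cvtColor(d['image'],cv2.COLOR_RGB2BGR)); pickle.dump(d,open('pics/'+fn+'.pkl','wb')); return d
def load(fn): return pickle.load(open('pics/'+fn+'.pkl','rb'))
def ray(d,u,v):
    R=np.array(d['rotation'])
    if R.size==4:
        from scipy.spatial.transform import Rotation as Ro; R=Ro.from_quat(R).as_matrix()
    return np.array(d['eye']),R@np.array([(u-d['cx'])/d['fx'],(v-d['cy'])/d['fy'],1.])
def atz(d,u,v,z):
    e,r=ray(d,u,v); return (e+r*(z-e[2])/r[2]).round(1)
def proj(d,p):
    R=np.array(d['rotation'])
    q=R.T@(np.array(p,float)-np.array(d['eye'])); return (q[0]/q[2]*d['fx']+d['cx'],q[1]/q[2]*d['fy']+d['cy'])
def crop(fn,u0,v0,u1,v1,s,out):
    im=cv2.imread('pics/'+fn+'.png')[v0:v1,u0:u1]; cv2.imwrite('pics/'+out+'.png',cv2.resize(im,None,fx=s,fy=s,interpolation=cv2.INTER_CUBIC))
E
python3 - <<'E'
from h import *
a=snap('scene','s0');b=snap('top','t0')
for d in(a,b): print({k:d[k] for k in d if k!='image'})
A=a['image'];B=b['image']
for n in('s0','t0'):
    im=cv2.imread(f'pics/{n}.png'); cv2.imwrite(f'pics/{n}b.png',cv2.resize(im,(800,600),interpolation=cv2.INTER_CUBIC))
print(read_state())
E
```

```text
pics
{'fx': 425.3858310667467, 'fy': 425.3858310667467, 'cx': 274.598937080426, 'cy': 206.67151810689353, 'eye': array([1023.06245363,  719.56416541, 1323.64443802]), 'rotation': array([ 0.31441776,  0.90201964, -0.28060107, -0.09362199])}
{'fx': 406.3247849719605, 'fy': 406.3247849719605, 'cx': 275.40663765716, 'cy': 209.06706216371825, 'eye': array([ 254.53790817,   71.82229574, 1394.5642105 ]), 'rotation': array([ 0.71277139, -0.69439855,  0.07686514, -0.0621237 ])}
{'clock': 0.1, 'joints': array([-1.07240374e+00,  3.85471510e-01,  6.81019167e-03, -4.16715970e-04,
       -1.19399404e+00, -2.58622849e-01]), 'joint_vel': array([ 0.00030889, -0.0019636 ,  0.00394164,  0.00238369,  0.00110626,
        0.00017237]), 'joint_efforts': array([-2.44086395e-04, -3.93319774e+01,  1.88929528e+01,  4.19795126e+00,
       -2.59818175e-03,  1.97269145e-06]), 'position': array([ 148.35167289, -606.67500275,  255.35722392]), 'ee_rot': array([-1.19521557e-01,  9.92831152e-01,  9.35290992e-04, -1.63527494e-04]), 'contact_force': array([-0.28344466,  0.37034352,  0.19649058]), 'wrist_torque': array([ 0.0054582 ,  0.0045823 , -0.02066512]), 'grasp_force': 0.0, 'gripper_width': 85.57358171101649}
```

View pics/t0b.png

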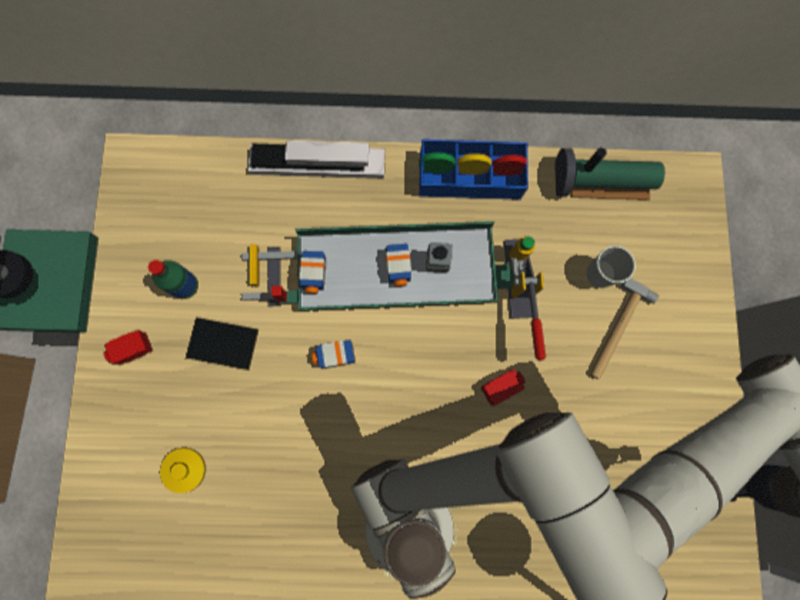

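View pics/s0b.png

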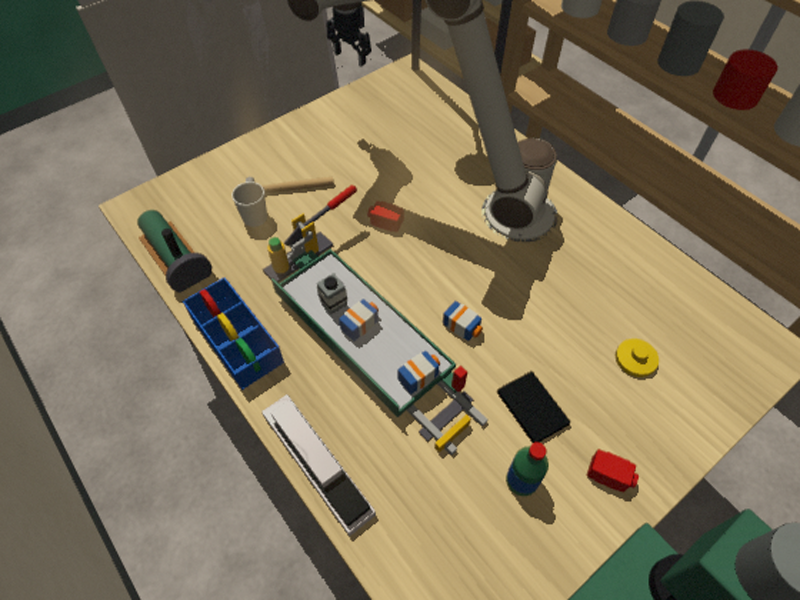

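The top view shows the blue tins lying at (312,271) and (399,264) on the bed and (333,354) on the bench. The grey tin stands at (439,256), the brake handle is at (538,338), the button at (527,243) and the post at (277,292). The red tin-shaped items at (128,347) and (503,386) are decoys. Next I'll take an enlarged crop.

```bash
cat > h_fix.py <<'E'
E
rm h_fix.py
python3 - <<'E'
s=open('h.py').read()
s=s.replace("""    R=np.array(d['rotation'])
    if R.size==4:
        from scipy.spatial.transform import Rotation as Ro; R=Ro.from_quat(R).as_matrix()
""","    R=Ro.from_quat(d['rotation']).as_matrix()\n").replace("    R=np.array(d['rotation'])\n","    R=Ro.from_quat(d['rotation']).as_matrix()\n").replace("import pickle","import pickle\nfrom scipy.spatial.transform import Rotation as Ro")
open('h.py','w').write(s)
from h import *
crop('t0',160,145,400,285,3.3,'t0c')
E
```

```text
(no output)
```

View pics/t0c.png

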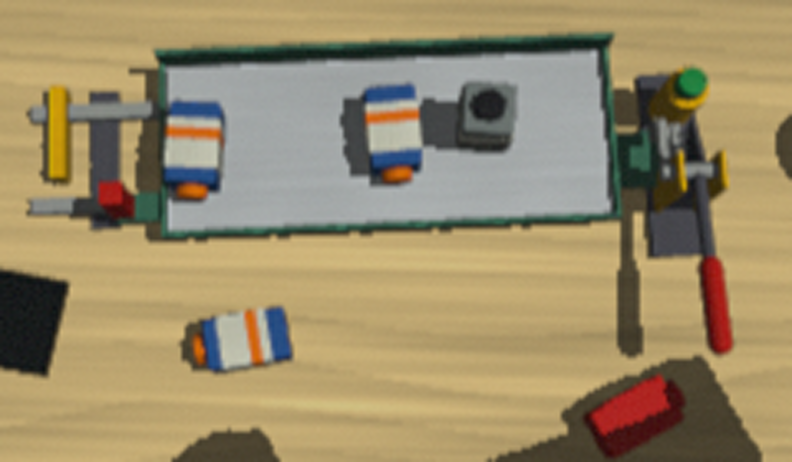

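The crop shows the post top at about (112,193), the button at (690,82), the handle axis from (709,262) to (722,348), the bed rim front corners at (162,238) and (620,215), and the grey cap at (489,104). All of these are in crop pixels.

```bash
python3 - <<'E'
from h import *
d=load('t0')
P=lambda n,u,v,z:print(n,atz(d,160+u/3.3,145+v/3.3,z))
P('rimFL',162,238,50);P('rimFR',620,215,50);P('rimBL',158,52,85);P('rimBR',611,37,85)
P('post',111,192,112);P('button',690,82,121);P('handle in',709,262,117);P('handle end',723,350,127)
P('cheekL',681,165,130);P('cheekR',720,165,130)
P('greycap',489,104,136)
P('t_left bandmid',194,132,92);P('t_left tl',166,103,92);P('t_left tr',224,103,92);P('t_left cap',193,190,70)
P('t_mid bandmid',394,117,92);P('t_mid tl',364,87,92);P('t_mid tr',417,87,92);P('t_mid cap',398,174,70)
P('t4 band',255,336,52);P('t4 c1',204,320,52);P('t4 c2',283,308,52);P('t4 c3',291,358,52);P('t4 cap',199,349,26)
s=load('s0')
print('scene'); 
f=.7
print(atz(s,276*f,241*f,121),atz(s,352*f,191*f,127))
E
```

```text
rimFL [489.3 268.3  50. ]
rimFR [ 526.4 -198.7   50. ]
rimBL [674.8 277.9  85. ]
rimBR [ 705.4 -184.4   85. ]
post [522.5 311.2 112. ]
button [ 648.7 -255.7  121. ]
handle in [ 468.8 -271.4  117. ]
handle end [ 382.7 -280.   127. ]
cheekL [ 561.5 -242.8  130. ]
cheekR [ 562.7 -281.   130. ]
greycap [615.7 -54.4 136. ]
t_left bandmid [590.3 236.3  92. ]
t_left tl [619.5 265.8  92. ]
t_left tr [621.2 207.8  92. ]
t_left cap [535.7 237.   70. ]
t_mid bandmid [611.8  36.7  92. ]
t_mid tl [642.2  67.7  92. ]
t_mid tr [643.9  14.2  92. ]
t_mid cap [558.3  30.8  70. ]
t4 band [392.1 169.8  52. ]
t4 c1 [406.8 221.4  52. ]
t4 c2 [421.  142.9  52. ]
t4 c3 [371.1 133.   52. ]
t4 cap [380.  227.9  26. ]
scene
[ 648.  -250.3  121. ] [ 395.4 -265.7  127. ]
```

Local axes: yaw is about +0.075 rad and the pivot is about (561,-262), which the button and cheeks agree on within 2 mm. That puts lever_grip at about (414,-273,123) and the bed middle at about (603,42). I'll move above the handle.

Call:
play_rows(series=[[16.6,20.9,-2,0,0,-0.1],[16.6,20.9,-2,0,0,-0.1],[16.6,20.9,-2,0,0,-0.1],[16.6,20.9,-2,0,0,-0.1],[16.6,20.9,-2,0,0,-0.1],[16.6,20.9,-2,0,0,-0.1],[16.6,20.9,-2,0,0,-0.1],[16.6,20.9,-2,0,0,-0.1],[16.6,20.9,-2,0,0,-0.1],[16.6,20.9,-2,0,0,-0.1],[16.6,20.9,-2,0,0,-0.1],[16.6,20.9,-2,0,0,-0.1],[16.6,20.9,-2,0,0,-0.1],[16.6,20.9,-2,0,0,-0.1],[16.6,20.9,-2,0,0,-0.1],[16.6,20.9,-2,0,0,-0.1],[0,0,0,0,0,0],[0,0,0,0,0,0]], gripper=1)

```text
clock: 1.6
position: [414.5, -271.6, 223.8]
ee_rot: [-0.037, 0.999, 0.0, -0.001]
contact_force: [-0.3, -0.5, 0.3]
gripper_width: 85.7
grasp_force: 0.0
```

```bash
python3 - <<'E'
from h import *
s=read_state();print(s['clock'],s['position'],Ro.from_quat(s['ee_rot']).as_matrix().round(3))
w=snap('wrist','w1');print(w['eye'],Ro.from_quat(w['rotation']).as_matrix().round(2),w['fx'])
E
```

```text
1.6 [ 414.47614442 -271.637648    223.84218753] [[-0.997 -0.075 -0.001]
 [-0.075  0.997  0.   ]
 [ 0.001  0.001 -1.   ]]
[ 347.18261135 -276.40737803  341.82078544] [[-0.07  0.96  0.26]
 [ 1.    0.07  0.02]
 [ 0.    0.26 -0.96]] 294.5301030442565
```

View pics/w1.png

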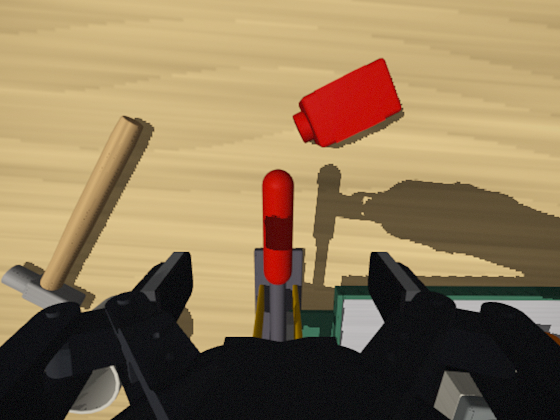

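The wrist view has the red handle running from (278,170) to (277,283), centred between the fingers (about 280).

```bash
python3 - <<'E'
from h import *
w=load('w1');print(atz(w,278,170,128),atz(w,277,283,119),atz(w,278,310,113))
E
```

```text
[ 378.4 -275.3  128. ] [ 475.2 -269.2  119. ] [ 505.4 -266.2  113. ]
```

Call:
play_rows(series=[[0,-1,-19,0,0,0],[0,0,-19,0,0,0],[0,0,-19,0,0,0],[0,0,-19,0,0,0],[0,0,-19,0,0,0],[0,0,0,0,0,0],[0,0,0,0,0,0]])

```text
clock: 2.23
position: [413.1, -274.3, 128.8]
ee_rot: [-0.036, 0.999, 0.0, -0.001]
contact_force: [0.3, 0.2, 0.3]
gripper_width: 85.4
grasp_force: 0.0
```

Call:
play_rows(series=[[0,0,0,0,0,0],[0,0,0,0,0,0],[0,0,0,0,0,0],[0,0,0,0,0,0],[0,0,0,0,0,0],[0,0,0,0,0,0],[0,0,0,0,0,0],[0,0,0,0,0,0]], gripper=0)

```text
clock: 2.9
position: [414.3, -273.5, 130.1]
ee_rot: [-0.036, 0.999, -0.0, 0.0]
contact_force: [-1.2, 3.3, 5.8]
gripper_width: 22.2
grasp_force: 58.5
```

Call:
play_rows(series=[[1.4,0.1,9.5,0,0,0],[2.2,0.2,9.4,0,0,0],[2.7,0.2,9.3,0,0,0],[3.3,0.2,9,0,0,0],[3.6,0.3,8.2,0,0,0],[3.9,0.3,7.9,0,0,0],[5,0.4,8.2,0,0,0],[5.3,0.4,8,0,0,0],[6,0.4,7.6,0,0,0],[6.3,0.5,7.2,0,0,0],[6.4,0.5,6.2,0,0,0],[6.6,0.5,5.8,0,0,0],[0,0,0,0,0,0],[0,0,0,0,0,0],[0,0,0,0,0,0]])

```text
clock: 4.15
position: [466.5, -269.7, 224.5]
ee_rot: [-0.037, 0.999, 0.0, -0.0]
contact_force: [2.7, -5.3, -13.0]
gripper_width: 21.9
grasp_force: 59.4
```

```bash
python3 - <<'E'
from h import *
snap('scene','s1');crop('s1',170,100,290,220,5,'s1c')
E
```

```text
(no output)
```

View pics/s1c.png

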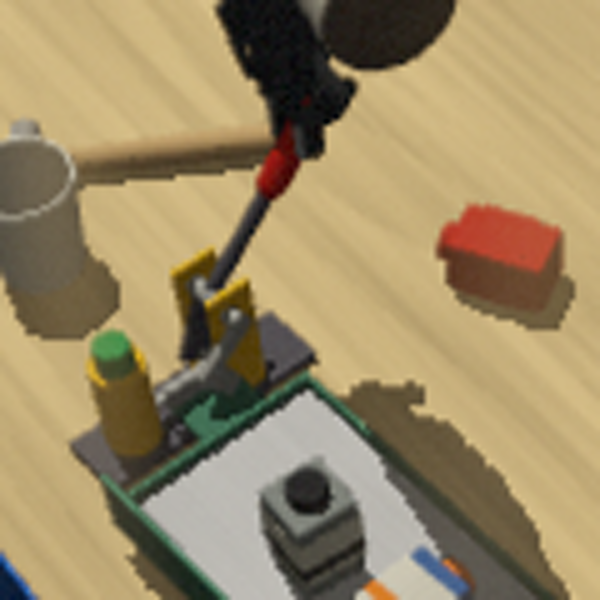

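The handle is held and the angle works out to about 0.75 rad, between notch 3 and notch 4. I'll let go.

Call:
play_rows(series=[[0,0,0,0,0,0],[0,0,0,0,0,0],[0,0,0,0,0,0],[0,0,0,0,0,0],[0,0,0,0,0,0],[0,0,0,0,0,0],[-2,0,20,0,0,0],[-2,0,30,0,0,0],[-2,0,30,0,0,0],[0,0,30,0,0,0],[-10,20,10,0,0,0],[-10,30,0,0,0,0],[-10,40,0,0,0,0],[-10,40,0,0,0,0],[-10,40,0,0,0,0],[0,40,0,0,0,0]], gripper=1)

```text
clock: 5.53
position: [408.7, -58.5, 346.3]
ee_rot: [-0.036, 0.999, 0.0, 0.001]
contact_force: [1.3, 0.2, 0.1]
gripper_width: 85.5
grasp_force: 0.0
```

```bash
python3 - <<'E'
from h import *
snap('scene','s2');snap('top','t2')
a=cv2.imread('pics/s2.png')[100:240,170:300];b=cv2.imread('pics/t2.png')[145:285,160:400]
cv2.imwrite('pics/m2.png',np.hstack([cv2.resize(a,(279,300),interpolation=2),cv2.resize(b,(514,300),interpolation=2)]))
E
```

```text
(no output)
```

View pics/m2.png

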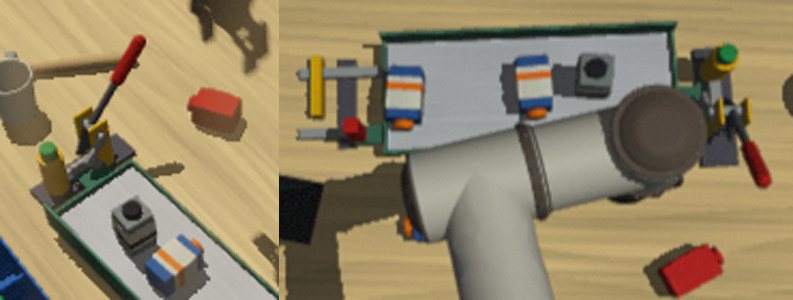

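The lever stays raised after letting go, with its tip at about (139,41) in the left panel. I'll check which notch that corresponds to.

```bash
python3 - <<'E'
from h import *
s=load('s2');t=load('t2')
for a in(.44,.66,.88):
    e=a+.12;X=np.array([.9972,.075])
    p=np.r_[np.array([562.5,-262])-187*np.cos(e)*X,105+187*np.sin(e)]
    u,v=proj(s,p);x,y=proj(t,p)
    print(a,(u-170)*279/130,(v-100)*300/140,'top',279+(x-160)*514/240,(y-145)*300/140)
E
```

```text
0.44 154.15377017971682 40.42864859316616 top 758.6892623873048 206.129825679011
0.66 141.27580053545444 33.741691819993235 top 763.5387160103746 184.54098582167032
0.88 125.14042756813396 31.438732057523495 top 766.6915746266138 158.0003095641901
```

Both views match 0.66, so the lever is in notch 3. Next I'll go to a pose in front of the middle tin, with the tool tilted 60° towards +x. From there, turning +90° about y stands the tin up.

Call:
play_rows(series=[[6,8.7,-8,0.07,-0.98,0],[6,8.7,-8,0.07,-0.98,0],[6,8.7,-8,0.07,-0.98,0],[6,8.7,-8,0.07,-0.98,0],[6,8.7,-8,0.07,-0.98,0],[6,8.7,-8,0.07,-0.98,0],[6,8.7,-8,0.07,-0.98,0],[6,8.7,-8,0.07,-0.98,0],[6,8.7,-8,0.07,-0.98,0],[6,8.7,-8,0.07,-0.98,0],[0,0,0,0,0,0]], gripper=1)

```text
clock: 6.55
position: [445.6, -2.7, 331.6]
ee_rot: [-0.014, 0.925, -0.02, 0.379]
contact_force: [0.3, -1.2, 0.3]
gripper_width: 85.3
grasp_force: 0.0
```

```bash
python3 - <<'E'
from h import *
s=read_state();print(s['clock'],s['position'],s['joints'].round(3));print(Ro.from_quat(s['ee_rot']).as_matrix().round(3))
w=snap('wrist','w3')
E
```

```text
6.55 [445.60226714  -2.7255148  331.55008165] [ 0.218 -0.293 -1.041  1.249 -0.188 -2.931]
[[-0.712 -0.01   0.702]
 [-0.04   0.999 -0.026]
 [-0.701 -0.047 -0.712]]
```

View pics/w3.png

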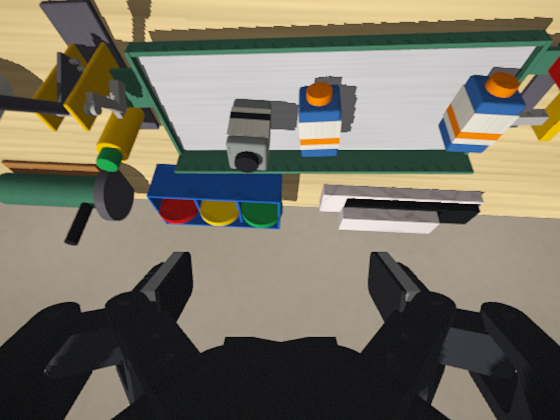

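The view shows the middle tin spanning (300-340, 85-155), cap towards the robot, with the left tin at about (480,115). The tilt stopped at 45° because j5 reached its limit, so I'll use a 35° tilt on approach and 55° past vertical to stand the tin up.

```bash
cat >> h.py <<'E'
XL=np.array([.9972,.075,0]);YL=np.array([-.075,.9972,0]);ZL=np.array([0,0,1.])
def orient(tilt,yaw=.075,roll0=0):
    "tool pointing down tilted by tilt deg toward +x(yaw) (neg: past vertical toward robot); tool y = yaw+90deg"
    x=np.array([np.cos(yaw),np.sin(yaw),0]);y=np.array([-x[1],x[0],0]);t=np.radians(tilt)
    z=np.sin(t)*x-np.cos(t)*ZL
    return np.c_[np.cross(y,z),y,z]
def goal(R,grasp,back=6):
    s=read_state();p=np.array(grasp)-back*R[:,2]
    r=(Ro.from_matrix(R)*Ro.from_quat(s['ee_rot']).inv()).as_rotvec()/np.radians(6)
    print('shift',(p-s['position']).round(1),'turn',r.round(2),'TCPgoal',p.round(1),'joints',s['joints'].round(2))
E
python3 - <<'E'
from h import *
w=load('w3')
for n,u,v,z in [('mid FL',301,102,92),('mid FR',340,104,92),('mid BL',302,155,92),('mid BR',338,155,92),('midcap',320,90,66),('rimfront L',132,48,50),('rimfrontR',545,38,50),('left capc',505,82,66),('left BL',445,148,92),('left BR',482,152,92),('left FL',470,77,92),('left FR',523,103,92)]: print(n,atz(w,u,v,z))
goal(orient(35,.09),(597-10-90,36-8,70+128))
E
```

```text
mid FL [549.7  11.8  92. ]
mid FR [550.3  57.1  92. ]
mid BL [643.6  20.   92. ]
mid BR [640.3  70.9  92. ]
midcap [552.7  34.8  66. ]
rimfront L [ 518.2 -185.    50. ]
rimfrontR [490.4 262.   50. ]
left capc [532.2 243.1  66. ]
left BL [616.7 210.6  92. ]
left BR [621.6 262.9  92. ]
left FL [509.3 183.5  92. ]
left FR [539.  258.8  92. ]
shift [  47.6   31.8 -128.3] turn [0.35 1.6  0.76] TCPgoal [493.6  27.7 202.9] joints [ 0.22 -0.29 -1.04  1.24 -0.19 -2.93]
```

Call:
play_rows(series=[[5,4,-5,0.09,0.4,0.19],[5,4,-5,0.09,0.4,0.19],[5,4,-10,0.09,0.4,0.19],[6,4,-20,0.09,0.4,0.19],[6,4,-22,0,0,0],[7,4,-22,0,0,0],[7,4,-22,0,0,0],[7,4,-22,0,0,0],[0,0,0,0,0,0],[0,0,0,0,0,0]], gripper=1)

```text
clock: 7.43
position: [492.2, 26.0, 240.4]
ee_rot: [-0.041, 0.958, 0.012, 0.283]
contact_force: [1.0, -0.4, -0.3]
gripper_width: 85.7
grasp_force: 0.0
```

```bash
python3 - <<'E'
from h import *
w=snap('wrist','w4');s=read_state();print(s['position'])
goal(orient(35,.09),(597-10-90,36-8,70+128))
goal(orient(35,.11),(586,37,72))
E
```

```text
[491.93001606  25.90747124 240.87611006]
shift [  1.6   1.8 -38. ] turn [ 0.02 -0.34  0.04] TCPgoal [493.6  27.7 202.9] joints [ 0.32 -0.05 -0.96  0.92 -0.16 -2.68]
shift [  90.6   10.7 -164. ] turn [ 0.03 -0.34  0.24] TCPgoal [582.6  36.6  76.9] joints [ 0.32 -0.05 -0.96  0.92 -0.16 -2.68]
```

View pics/w4.png

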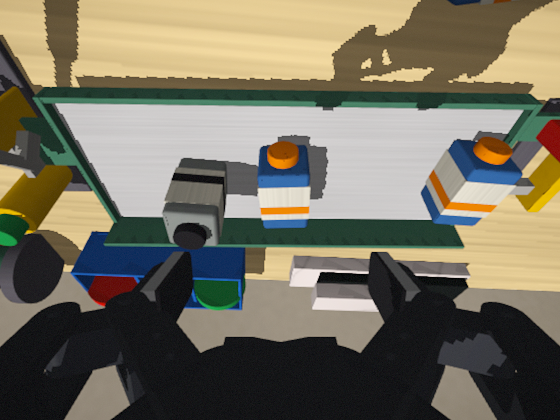

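j5 is at its limit again, so I'll fit a rough planar arm model from the readings to find feasible tilts.

```bash
cat > kin.py <<'E'
import numpy as np
from scipy.optimize import least_squares
D=[(.3855,.3787,625.,255.4,0,-1),(-.293,.748,445.6,331.6,.702,-.712),(-.05,.91,492.6,240.9,.55,-.835)]
def f(P):
    r0,d1,a2,a3,L,e=P;o=[]
    for j2,ph,r,z,dr,dz in D:
        o+=[r0+a2*np.sin(j2)+a3*np.cos(ph)+e*np.sin(ph)+L*dr-r, d1+a2*np.cos(j2)-a3*np.sin(ph)+e*np.cos(ph)+L*dz-z]
    return np.r_[o,(P-[50,300,350,350,220,20])*[.02,.02,.02,.02,.02,.1]]
s=least_squares(f,[50,300,350,350,220,20]);P=s.x
if __name__=='__main__': print(P.round(0),s.fun.round(1))
def ik(r,z,tilt):
    r0,d1,a2,a3,L,e=P;t=np.radians(tilt)
    w=(r-L*np.sin(t),z+L*np.cos(t))
    g=lambda q:[r0+a2*np.sin(q[0])+a3*np.cos(q[1])+e*np.sin(q[1])-w[0],d1+a2*np.cos(q[0])-a3*np.sin(q[1])+e*np.cos(q[1])-w[1]]
    s=least_squares(g,[.3,.5]);j2,ph=s.x
    return np.round([j2,j2-ph,-(np.pi/2-t-ph),ph,abs(s.fun).max()],2)
if __name__=='__main__':
    for a in [(584,77,35),(584,77,20),(584,77,0),(584,150,35),(584,115,-55),(600,115,-70),(584,115,-90),(584,200,-55)]: print(a,ik(*a))
E
python3 kin.py
```

```text
[-52. 285. 790. 409. 608.  -1.] [-0.5  0.9  0.1 -2.4  0.5  1.6 -2.  -0.3  8.8  1.2  7.8 -2.1]
(584, 77, 35) [ 0.52 -1.31  0.87  1.83  0.  ]
(584, 77, 20) [ 0.35 -0.83 -0.04  1.18  0.  ]
(584, 77, 0) [ 0.47 -0.36 -0.74  0.83  0.  ]
(584, 150, 35) [ 0.26 -1.1   0.4   1.36  0.  ]
(584, 115, -55) [ 1.21  0.96 -2.28  0.25  0.  ]
(600, 115, -70) [ 1.54  1.57 -2.83 -0.03 25.23]
(584, 115, -90) [ 1.71  1.57 -3.01  0.13 56.32]
(584, 200, -55) [ 1.17  1.07 -2.43  0.1   0.  ]
```

Call:
play_rows(series=[[8,1,1,-0.08,0.98,0],[8,1,1,-0.08,0.98,0],[8,1,1,-0.08,0.98,0],[8,1,1,-0.08,0.98,0],[8,1,1,-0.08,0.98,0],[8,1,1,0,0.5,0],[0,0,0,0,0,0]], gripper=1)

```text
clock: 8.07
position: [544.8, 14.3, 255.8]
ee_rot: [-0.036, 0.995, -0.013, 0.09]
contact_force: [0.1, -1.0, 0.6]
gripper_width: 85.2
grasp_force: 0.0
```

```bash
python3 -c "
from h import *
s=read_state();print(s['position'],s['joints'].round(4),Ro.from_quat(s['ee_rot']).as_matrix().round(3)[:,2])"
```

```text
[544.75801321  14.32913946 255.80981048] [ 0.3659  0.1681 -0.3486  0.1066 -0.8935 -1.9249] [ 0.181 -0.019 -0.983]
```

Call:
play_rows(series=[[8,1,0,-0.08,0.98,0],[8,1,0,-0.08,0.98,0],[8,1,0,-0.08,0.98,0],[8,1,0,-0.08,0.98,0],[8,1,0,-0.08,0.98,0],[8,1,0,-0.08,0.98,0],[0,0,0,-0.08,0.98,0],[0,0,0,-0.08,0.98,0],[0,0,0,-0.08,0.98,0],[0,0,0,0,0,0]])

```text
clock: 8.9
position: [588.8, 19.2, 249.5]
ee_rot: [-0.041, 0.928, -0.033, -0.37]
contact_force: [-0.9, 0.9, -0.9]
gripper_width: 85.6
grasp_force: 0.0
```

```bash
python3 -c "
from h import *
s=read_state();print(s['position'],s['joints'].round(4),Ro.from_quat(s['ee_rot']).as_matrix().round(3))"
```

```text
[588.83924258  19.198684   249.51374115] [ 0.263   0.6997  0.3848 -0.0992 -2.0102 -1.7515] [[-0.723 -0.101 -0.683]
 [-0.052  0.994 -0.091]
 [ 0.689 -0.03  -0.725]]
```

```bash
sed -i 's/^D=\[/D=[(.1681,.5167,545,255.8,.181,-.983),(.6997,.3149,589.1,249.5,-.685,-.725),/; s/\[.02,.02,.02,.02,.02,.1\]/[.01,.01,.01,.01,.01,.05]/' kin.py
cat >> kin.py <<'E'
    for r,z in [(584,77),(570,70)]:
        for t in (25,20,15,10,5): print(r,z,t,ik(r,z,t))
    for t in (-65,-70,-75,-80,-85): print(t,ik(595,120,t),ik(595,200,t))
E
python3 kin.py
```

```text
[254. 115. 546. 186. 294.  -7.] [ 12.   10.4 -10.6   5.8   4.5  -3.9 -10.8 -34.9   4.9  22.6   2.   -1.8
   2.   -1.6   0.7  -1.3]
(584, 77, 35) [ 0.67 -1.53  1.25  2.21 78.66]
(584, 77, 20) [ 0.77 -1.53  1.08  2.3  20.72]
(584, 77, 0) [ 0.63 -0.85 -0.09  1.48  0.  ]
(584, 150, 35) [ 0.53 -1.53  1.1   2.06 34.57]
(584, 115, -55) [ 0.97  0.15 -1.71  0.82  0.  ]
(600, 115, -70) [ 1.13  0.36 -2.03  0.76  0.  ]
(584, 115, -90) [ 1.28  0.32 -2.18  0.96  0.  ]
(584, 200, -55) [ 0.86  0.33 -1.99  0.54  0.  ]
584 77 25 [ 0.73 -1.53  1.13  2.27 38.75]
584 77 20 [ 0.77 -1.53  1.08  2.3  20.72]
584 77 15 [ 0.8  -1.53  1.03  2.34  4.3 ]
584 77 10 [ 0.67 -1.19  0.46  1.86  0.  ]
584 77 5 [ 0.63 -1.    0.15  1.63  0.  ]
570 70 25 [ 0.71 -1.53  1.11  2.25 50.4 ]
570 70 20 [ 0.75 -1.53  1.06  2.28 31.82]
570 70 15 [ 0.79 -1.53  1.01  2.32 14.78]
570 70 10 [ 0.78 -1.45  0.83  2.23  0.  ]
570 70 5 [ 0.67 -1.13  0.31  1.8   0.  ]
-65 [ 1.07  0.3  -1.94  0.76  0.  ] [ 0.97  0.45 -2.18  0.53  0.  ]
-70 [ 1.11  0.34 -2.02  0.78  0.  ] [ 1.01  0.46 -2.24  0.55  0.  ]
-75 [ 1.16  0.36 -2.08  0.8   0.  ] [ 1.05  0.47 -2.29  0.59  0.  ]
-80 [ 1.2   0.38 -2.15  0.82  0.  ] [ 1.09  0.46 -2.34  0.63  0.  ]
-85 [ 1.24  0.39 -2.2   0.85  0.  ] [ 1.13  0.45 -2.38  0.68  0.  ]
```

```bash
cat > kin.py <<'E'
import numpy as np
from scipy.optimize import least_squares
from scipy.spatial.transform import Rotation as Ro
S=[([-1.0724,.3855,.0068,-.0004,-1.194,-.2586],[148.35,-606.68,255.36],[-.1195,.99283,.0009,-.0002]),
([.218,-.293,-1.041,1.249,-.188,-2.931],[445.6,-2.73,331.55],[-.014,.925,-.02,.379]),
([.32,-.05,-.96,.92,-.16,-2.68],[491.9,25.9,240.9],[-.041,.958,.012,.283]),
([.3659,.1681,-.3486,.1066,-.8935,-1.9249],[544.76,14.33,255.81],[-.036,.995,-.013,.09]),
([.263,.6997,.3848,-.0992,-2.0102,-1.7515],[588.84,19.2,249.51],[-.041,.928,-.033,-.37])]
def fk(P,q,sg=1):
    psi,r0,y0,d1,a2,e,a3,L,j6=P
    R=Ro.from_euler('z',q[0]+psi);p=R.apply([r0,y0,d1])
    R=R*Ro.from_euler('y',q[1]);p=p+R.apply([0,0,a2])
    R=R*Ro.from_euler('y',-q[2]);p=p+R.apply([a3,0,e])
    R=R*Ro.from_euler('x',sg*q[3])*Ro.from_euler('y',-q[4]);p=p+R.apply([L,0,0])
    # tool z = x axis
    return p,R*Ro.from_euler('x',sg*q[5]+j6)*Ro.from_euler('y',np.pi/2)
P0=np.array([-.25,30,0,300,400,20,400,220,0.])
def res(P,sg):
    o=[]
    for q,p,t in S:
        pp,R=fk(P,q,sg);o+=list(pp-p)+list((R*Ro.from_quat(t).inv()).as_rotvec()*200)
    return np.r_[o,(P-P0)*.003]
def fit():
    b=min((least_squares(res,np.r_[P0[:8],j],args=(sg,)) for sg in(1,-1) for j in(0,1.5,3,-1.5)),key=lambda s:s.cost if 1 else 0)
    for sg in(1,-1):
        if np.allclose(res(b.x,sg),b.fun): return b.x,sg,b
P,SG,B=fit()
LO=[-3.14,-1.21,-1.07,-3.16,-2.99,-3.1];HI=[3.14,2.06,1.41,2.05,-.16,3.1]
def ik(p,R,q0=S[4][0]):
    R=Ro.from_matrix(R)
    g=lambda q:(lambda a:np.r_[a[0]-p,(a[1]*R.inv()).as_rotvec()*200])(fk(P,q,SG))
    s=least_squares(g,q0,bounds=(LO,HI));return s.x.round(2),round(abs(s.fun).max(),1)
if __name__=='__main__': print(P.round(2),SG,B.fun.round(1))
E
python3 kin.py
```

```text
[-1.4000e-01  3.6621e+02 -5.7560e+01  1.6356e+02  3.6609e+02 -3.2010e+01
  1.2177e+02  1.7098e+02 -1.6900e+00] -1 [ 10.7  20.3   1.7   0.   -0.1  -4.2   4.2 -49.7 -45.4 -16.3   1.6 -11.
   2.3 -15.9  29.1 -13.   -0.5  -7.6   2.6  38.6  12.6  -4.2   0.6  -4.7
   2.8  12.2   2.1  16.4   1.  -10.6   0.    1.   -0.2  -0.4  -0.1  -0.2
  -0.8  -0.1  -0. ]
```

```bash
python3 - <<'E'
s=open('kin.py').read()
s=s.replace("sg*q[3]","sg[0]*q[3]").replace("sg*q[5]+j6","sg[1]*q[5]+j6")
i=s.index("def fit");j=s.index("LO=")
s=s[:i]+'''def fit():
    best=None
    rng=np.random.default_rng(0)
    for sg in((1,1),(1,-1),(-1,1),(-1,-1)):
        for k in range(12):
            x0=np.r_[rng.uniform(-.4,.1),rng.uniform(0,80),0,rng.uniform(200,450),rng.uniform(250,500),rng.uniform(-50,50),rng.uniform(250,500),rng.uniform(150,300),rng.uniform(-3,3)]
            b=least_squares(res,x0,args=(sg,),loss='soft_l1')
            if best is None or b.cost<best[2].cost: best=(b.x,sg,b)
    return best
P,SG,B=fit()
'''+s[j:]
open('kin.py','w').write(s)
E
python3 kin.py
```

```text
[  -0.    301.62 -144.65  132.3   363.2     1.93  154.39  158.48   -1.57] (-1, -1) [  0.   25.6  -0.3   0.   -0.   -0.2   0.4 -77.5 -67.9  -0.4  -0.1  -0.5
   0.  -38.8   0.5  -0.6  -0.4   0.    0.5  22.8   4.1  -0.1  -0.2  -0.3
   0.    1.3  -0.2   0.7   0.   -0.4   0.    0.8  -0.4  -0.5  -0.1  -0.1
  -0.7  -0.2  -0. ]
```

```bash
cat > kin.py <<'E'
import numpy as np
from scipy.optimize import least_squares
from scipy.spatial.transform import Rotation as Ro
S=[([-1.0724,.3855,.0068,-.0004,-1.194,-.2586],[148.35,-606.68,255.36]),
([.218,-.293,-1.041,1.249,-.188,-2.931],[445.6,-2.73,331.55]),
([.32,-.05,-.96,.92,-.16,-2.68],[491.9,25.9,240.9]),
([.3659,.1681,-.3486,.1066,-.8935,-1.9249],[544.76,14.33,255.81]),
([.263,.6997,.3848,-.0992,-2.0102,-1.7515],[588.84,19.2,249.51])]
Rm=lambda a,t:Ro.from_euler(a,t).as_matrix()
def frames(q):
    R1=Rm('z',q[0]);R2=R1@Rm('y',q[1]);R3=R2@Rm('y',-q[2]);R4=R3@Rm('x',-q[3]);R5=R4@Rm('y',-q[4]);R6=R5@Rm('x',-q[5]-np.pi/2)@Rm('y',np.pi/2)
    return R1,R2,R3,R4,R5,R6
def A(q):
    R1,R2,R3,R4,R5,R6=frames(q)
    return np.c_[R1,R2[:,[0,2]],R3[:,[0,2]],R4[:,[1,2]],R5]
x0=np.array([0,0,300,0,400,400,0,0,0,220,0,0.])
w=.02
M=np.vstack([A(q) for q,p in S]+[w*np.eye(12)]);b=np.r_[np.concatenate([p for q,p in S]),w*x0]
P=np.linalg.lstsq(M,b,rcond=None)[0]
LO=[-3.14,-1.21,-1.07,-3.16,-2.99,-3.1];HI=[3.14,2.06,1.41,2.05,-.16,3.1]
def ik(p,R,q0=S[4][0]):
    R=Ro.from_matrix(R)
    g=lambda q:np.r_[A(q)@P-p,(Ro.from_matrix(frames(q)[5])*R.inv()).as_rotvec()*200]
    s=least_squares(g,q0,bounds=(LO,HI));return s.x.round(2),round(abs(s.fun).max(),1)
if __name__=='__main__': print(P.round(1),(M@P-b)[:15].round(1))
E
python3 kin.py
```

```text
[ 7.000e-01 -1.200e+00  1.663e+02  2.700e+00  5.593e+02  4.218e+02
 -3.300e+00 -7.920e+01  1.200e+00  2.702e+02 -7.920e+01 -5.000e-01] [ 0.   0.2  0.   0.2  0.5 -0.2 -0.2 -0.8  0.2  0.3  0.6  0.1 -0.  -0.3
 -0.1]
```

The kinematic fit is now good to under 1 mm: d1 166, upper arm 559, forearm 422, wrist lateral offset -158, tool 270. Next I'll check candidate tilts.

```bash
python3 - <<'E'
from h import *; from kin import *
for nm,c,yaw in(('mid',(597,37),.1),('left',(574,235),.02)):
    X=np.array([np.cos(yaw),np.sin(yaw),0])
    for t in(25,20,15,10,5,0):
        g=np.r_[c,70]-15*X;R=orient(t,yaw);q=ik(g-6*R[:,2],R,[.3,.5,-.4,0,-.6,-1.8])
        g1=np.r_[c,105];R1=orient(t-90,.075);q1=ik(g1-6*R1[:,2],R1)
        print(nm,t,*q,'|',*q1)
E
```

```text
mid 25 [ 0.34  0.4  -0.64  0.19 -0.16 -1.99] 14.1 | [ 0.25  1.03  0.52 -0.2  -2.19 -1.76] 0.0
mid 20 [ 0.34  0.41 -0.7   0.44 -0.16 -2.24] 3.8 | [ 0.25  1.07  0.56 -0.21 -2.27 -1.77] 0.0
mid 15 [ 0.37  0.42 -0.58  0.21 -0.32 -2.03] 0.0 | [ 0.25  1.1   0.6  -0.24 -2.35 -1.78] 0.0
mid 10 [ 0.36  0.45 -0.47  0.1  -0.49 -1.91] 0.0 | [ 0.24  1.14  0.63 -0.26 -2.43 -1.8 ] 0.0
mid 5 [ 0.35  0.47 -0.39  0.04 -0.63 -1.85] 0.0 | [ 0.24  1.17  0.65 -0.29 -2.51 -1.82] 0.0
mid 0 [ 0.34  0.5  -0.31 -0.   -0.76 -1.81] 0.0 | [ 0.24  1.21  0.67 -0.32 -2.59 -1.84] 0.0
left 25 [ 0.63  0.43 -0.74  0.97 -0.23 -3.1 ] 21.2 | [ 0.47  1.04  0.66 -0.46 -2.24 -2.04] 0.0
left 20 [ 0.63  0.43 -0.74  0.95 -0.23 -3.1 ] 5.3 | [ 0.46  1.08  0.71 -0.5  -2.33 -2.07] 0.0
left 15 [ 0.71  0.46 -0.6   0.49 -0.35 -2.71] 0.0 | [ 0.45  1.12  0.75 -0.56 -2.41 -2.11] 0.0
left 10 [ 0.71  0.48 -0.45  0.23 -0.51 -2.45] 0.0 | [ 0.44  1.15  0.79 -0.63 -2.49 -2.16] 0.0
left 5 [ 0.69  0.51 -0.34  0.09 -0.66 -2.31] 0.0 | [ 0.43  1.18  0.82 -0.7  -2.57 -2.23] 0.0
left 0 [ 0.66  0.54 -0.25 -0.   -0.79 -2.21] 0.0 | [ 0.42  1.21  0.86 -0.8  -2.65 -2.31] 0.0
```

```bash
python3 - <<'E'
from h import *
w=load('w4')
for n,u,v,z in [('mid FL',259,178,92),('mid FR',308,178,92),('mid BL',264,226,92),('mid BR',309,226,92),('cap',283,152,66),('greycap',190,236,136)]: print(n,atz(w,u,v,z))
goal(orient(15,.09),(578-30,36-3,68+100))
goal(orient(15,.09),(578,36,68))
E
```

```text
mid FL [568.4  12.4  92. ]
mid FR [564.4  59.9  92. ]
mid BL [643.8  20.6  92. ]
mid BR [639.5  72.8  92. ]
cap [555.2  34.8  66. ]
greycap [608.6 -50.5 136. ]
shift [-42.4  13.7 -75.7] turn [ 1.19 -9.69  0.05] TCPgoal [546.5  32.9 173.8] joints [ 0.26  0.7   0.38 -0.1  -2.01 -1.75]
shift [ -12.4   16.7 -175.7] turn [ 1.19 -9.69  0.05] TCPgoal [576.5  35.9  73.8] joints [ 0.26  0.7   0.38 -0.1  -2.01 -1.75]
```

Call:
play_rows(series=[[-4,1.5,-4,0.12,-0.96,0.02],[-4,1.5,-4,0.12,-0.96,0.02],[-4,1.5,-4,0.12,-0.96,0.02],[-4,1.5,-6,0.12,-0.96,0.02],[-4,1.5,-8,0.12,-0.96,0.02],[-4,1.5,-10,0.12,-0.96,0.02],[-4,1.5,-10,0.12,-0.96,0.02],[-4,1.5,-10,0.12,-0.96,0.02],[-4,1.5,-10,0.12,-0.96,0.02],[-4,1.5,-10,0.12,-0.96,0.02],[0,0,0,0,0,0],[0,0,0,0,0,0]], gripper=0.85)

```text
clock: 9.9
position: [545.0, 32.6, 177.8]
ee_rot: [-0.052, 0.99, 0.003, 0.13]
contact_force: [0.9, 0.0, 0.9]
gripper_width: 72.9
grasp_force: 0.0
```

```bash
python3 - <<'E'
from h import *
w=snap('wrist','w5')
goal(orient(15,.1),(578,38,68))
E
```

```text
shift [  28.1    4.1 -105.9] turn [ 0.06  0.03 -0.05] TCPgoal [576.5  37.8  73.8] joints [ 0.4   0.22 -0.52  0.15 -0.58 -1.98]
```

View pics/w5.png

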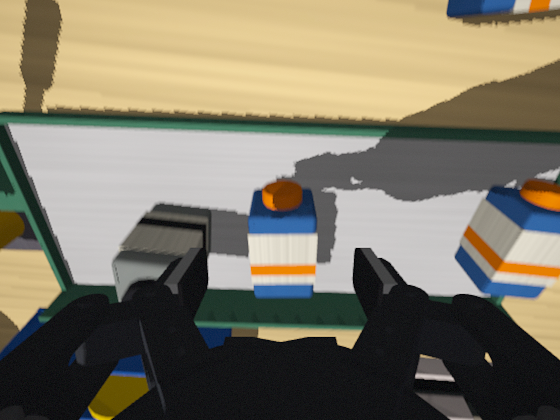

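The middle tin (centre column 283) sits centred between the fingers (about 280) and is aligned with them. The grey tin is clear on the left. I'll descend and grip.

Call:
play_rows(series=[[4,0.6,-15,0,0,0],[4,0.6,-15,0,0,0],[4,0.6,-15,0,0,0],[4,0.6,-15,0,0,0],[4,0.6,-15,0,0,0],[4,0.6,-15,0,0,0],[4,0.6,-12,0,0,0],[0,0,0,0,0,0],[0,0,0,0,0,0]], gripper=0.85)

```text
clock: 10.7
position: [578.9, 38.4, 76.8]
ee_rot: [-0.052, 0.99, 0.003, 0.132]
contact_force: [-0.1, 0.6, 0.4]
gripper_width: 72.1
grasp_force: 0.0
```

Call:
play_rows(series=[[0,0,0,0,0,0],[0,0,0,0,0,0],[0,0,0,0,0,0],[0,0,0,0,0,0],[0,0,0,0,0,0],[0,0,0,0,0,0],[0,0,0,0,0,0]], gripper=0)

```text
clock: 11.28
position: [578.2, 38.3, 77.9]
ee_rot: [-0.052, 0.99, 0.004, 0.133]
contact_force: [-1.2, -1.6, 5.9]
gripper_width: 51.4
grasp_force: 63.6
```

Call:
play_rows(series=[[0,0,5,0,0,0],[0,0,15,0,0,0],[0,0,20,0,0,0],[0,0,20,0,0,0],[0,0,20,0,0,0],[0,0,0,0,0,0],[0,0,0,0,0,0]])

```text
clock: 11.87
position: [576.6, 38.0, 156.2]
ee_rot: [-0.051, 0.99, 0.004, 0.131]
contact_force: [-0.6, 0.5, -3.5]
gripper_width: 51.4
grasp_force: 46.7
```

```bash
python3 - <<'E'
from h import *
goal(orient(-74,.075),(600,40,160))
goal(orient(-74,.075),(600,40,40+48+18))
E
```

```text
shift [29.2  2.4  5.5] turn [-1.27 14.79 -0.26] TCPgoal [605.8  40.4 161.7] joints [ 0.38  0.3  -0.49  0.15 -0.54 -1.97]
shift [ 29.2   2.4 -48.5] turn [-1.27 14.79 -0.26] TCPgoal [605.8  40.4 107.7] joints [ 0.38  0.3  -0.49  0.15 -0.54 -1.97]
```

The tin is held with an opening of 51.4 mm. I'll rotate it upright in the air.

Call:
play_rows(series=[[2.4,0.3,0.5,-0.08,0.94,-0.016],[2.4,0.3,0.5,-0.08,0.94,-0.016],[2.4,0.3,0.5,-0.08,0.94,-0.016],[2.4,0.3,0.5,-0.08,0.94,-0.016],[2.4,0.3,0.5,-0.08,0.94,-0.016],[2.4,0.3,0.5,-0.08,0.94,-0.016],[2.4,0.3,0.5,-0.08,0.94,-0.016],[2.4,0.3,0.5,-0.08,0.94,-0.016],[2.4,0.3,0.5,-0.08,0.94,-0.016],[2.4,0.3,0.5,-0.08,0.94,-0.016],[2.4,0.3,0.5,-0.08,0.94,-0.016],[2.4,0.3,0.5,-0.08,0.94,-0.016],[2.4,0.3,0.5,-0.08,0.94,-0.016],[2.4,0.3,0.5,-0.08,0.94,-0.016],[2.4,0.3,0.5,-0.08,0.94,-0.016],[2.4,0.3,0.5,-0.08,0.94,-0.016],[0,0,0,0,0,0],[0,0,0,0,0,0]])

```text
clock: 13.37
position: [615.1, 42.9, 158.9]
ee_rot: [-0.029, 0.789, -0.022, -0.613]
contact_force: [0.4, -0.1, -3.1]
gripper_width: 51.3
grasp_force: 66.2
```

```bash
python3 - <<'E'
from h import *
goal(orient(-75,.075),(609,42,106))
snap('scene','s6');snap('wrist','w6');crop('s6',170,150,370,300,4,'s6c')
E
```

```text
shift [ -0.3  -0.5 -51.4] turn [-0.   -0.12  0.01] TCPgoal [614.8  42.4 107.6] joints [ 0.25  1.07  0.67 -0.27 -2.47 -1.83]
```

View pics/s6c.png

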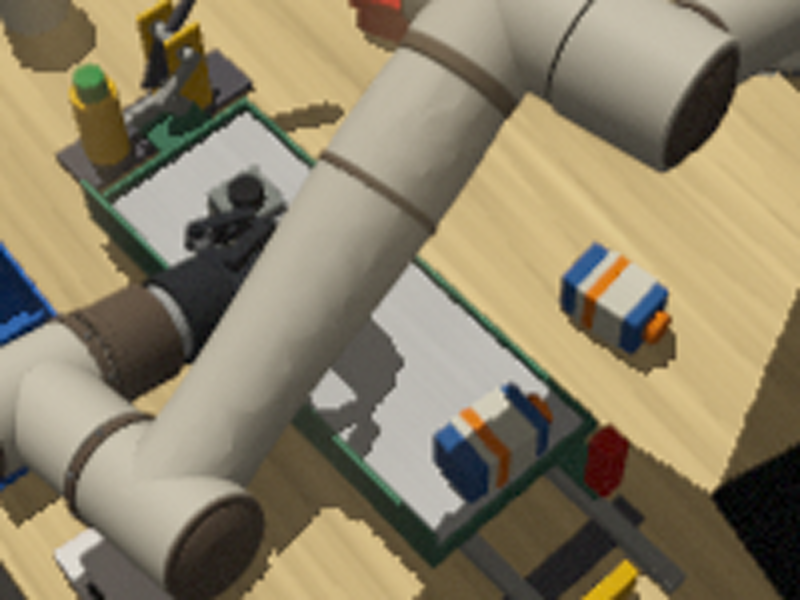

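The arm stays clear of the items behind. I'll lower the tin.

Call:
play_rows(series=[[0,0,-8,0,0,0],[0,0,-10,0,0,0],[0,0,-10,0,0,0],[0,0,-10,0,0,0],[0,0,-6,0,0,0],[0,0,-3,0,0,0],[0,0,-2,0,0,0],[0,0,0,0,0,0],[0,0,0,0,0,0]])

```text
clock: 14.22
position: [615.7, 42.7, 115.3]
ee_rot: [-0.03, 0.79, -0.022, -0.612]
contact_force: [0.1, -0.4, -2.6]
gripper_width: 51.4
grasp_force: 66.3
```

Call:
play_rows(series=[[0,0,-1.5,0,0,0],[0,0,-1.5,0,0,0],[0,0,0,0,0,0],[0,0,0,0,0,0]])

```text
clock: 14.55
position: [615.5, 42.8, 112.2]
ee_rot: [-0.03, 0.79, -0.022, -0.612]
contact_force: [0.2, 0.2, -3.5]
gripper_width: 51.4
grasp_force: 66.3
```

Call:
play_rows(series=[[0,0,-1.5,0,0,0],[0,0,-1.5,0,0,0],[0,0,0,0,0,0],[0,0,0,0,0,0]])

```text
clock: 14.88
position: [615.6, 42.7, 110.3]
ee_rot: [-0.03, 0.79, -0.023, -0.612]
contact_force: [-0.2, 0.8, 1.4]
gripper_width: 51.2
grasp_force: 66.7
```

Call:
play_rows(series=[[0,0,-1,0,0,0],[0,0,-1,0,0,0],[0,0,0,0,0,0],[0,0,0,0,0,0]])

```text
clock: 15.22
position: [615.7, 42.6, 110.2]
ee_rot: [-0.031, 0.79, -0.023, -0.612]
contact_force: [1.0, 2.8, 7.5]
gripper_width: 51.2
grasp_force: 66.8
```

Contact is made, so I'll release and go straight up.

Call:
play_rows(series=[[0,0,1,0,0,0],[0,0,0,0,0,0],[0,0,0,0,0,0],[0,0,0,0,0,0],[0,0,6,0,0,0],[0,0,12,0,0,0],[0,0,20,0,0,0],[0,0,25,0,0,0],[0,0,25,0,0,0],[0,0,25,0,0,0],[0,0,20,0,0,0],[0,0,0,0,0,0]], gripper=0.8)

```text
clock: 16.22
position: [616.3, 42.3, 247.7]
ee_rot: [-0.031, 0.793, -0.022, -0.607]
contact_force: [0.4, -0.1, 1.0]
gripper_width: 68.5
grasp_force: 0.0
```

```bash
python3 - <<'E'
from h import *
goal(orient(14,.02),(555,235,180))
goal(orient(14,.02),(560,235,230))
E
```

```text
shift [-62.7 192.7 -61.9] turn [  0.7  -14.8   -0.43] TCPgoal [553.5 235.  185.8] joints [ 0.24  0.99  0.74 -0.32 -2.6  -1.89]
shift [-57.7 192.7 -11.9] turn [  0.7  -14.8   -0.43] TCPgoal [558.5 235.  235.8] joints [ 0.24  0.99  0.74 -0.32 -2.6  -1.89]
```

Call:
play_rows(series=[[-3.7,11.3,0,0.04,-0.88,-0.025],[-3.7,11.3,0,0.04,-0.88,-0.025],[-3.7,11.3,0,0.04,-0.88,-0.025],[-3.7,11.3,0,0.04,-0.88,-0.025],[-3.7,11.3,0,0.04,-0.88,-0.025],[-3.7,11.3,0,0.04,-0.88,-0.025],[-3.7,11.3,0,0.04,-0.88,-0.025],[-3.7,11.3,0,0.04,-0.88,-0.025],[-3.7,11.3,-5,0.04,-0.88,-0.025],[-3.7,11.3,-5,0.04,-0.88,-0.025],[-3.7,11.3,-5,0.04,-0.88,-0.025],[-3.7,11.3,-5,0.04,-0.88,-0.025],[-3.7,11.3,-5,0.04,-0.88,-0.025],[-3.7,11.3,-10,0.04,-0.88,-0.025],[-3.7,11.3,-10,0.04,-0.88,-0.025],[-3.7,11.3,-10,0.04,-0.88,-0.025],[-3.5,11.5,-7,0.04,-0.7,-0.025],[0,0,0,0,0,0],[0,0,0,0,0,0]], gripper=0.85)

```text
clock: 17.8
position: [551.3, 234.8, 179.0]
ee_rot: [-0.011, 0.993, 0.0, 0.115]
contact_force: [-0.2, -0.3, 1.0]
gripper_width: 72.6
grasp_force: 0.0
```

```bash
python3 - <<'E'
from h import *
w=snap('wrist','w7');goal(orient(14,.02),(555,235,180))
E
```

```text
shift [ 0.6 -0.4  5.7] turn [ 0.   -0.12  0.  ] TCPgoal [553.5 235.  185.8] joints [ 0.74  0.32 -0.4   0.24 -0.69 -2.46]
```

View pics/w7.png

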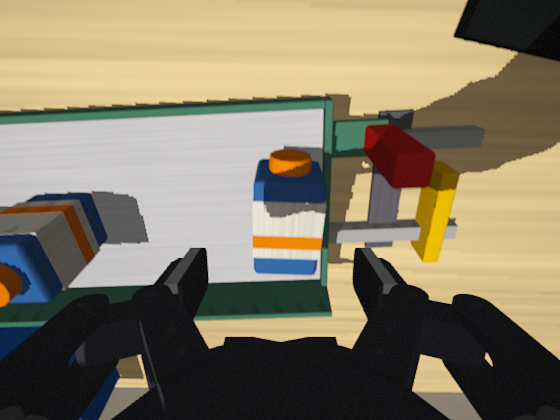

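The middle tin now stands upright (lower left). The left tin spans columns 254-322, rows 160-272, close to the left rim, and the fingers are centred at about 280.

```bash
python3 - <<'E'
from h import *
w=load('w7')
for n,u,v,z in [('BL',256,272,92),('BR',317,272,92),('mL',253,235,92),('mR',322,235,92),('FL',255,198,92),('FR',324,198,92),('cap',290,162,66),('rimL top',327,250,50)]: print(n,atz(w,u,v,z))
E
```

```text
BL [621.9 216.7  92. ]
BR [620.8 266.7  92. ]
mL [585.4 215.1  92. ]
mR [584.3 267.6  92. ]
FL [553.8 217.2  92. ]
FR [552.8 266.2  92. ]
cap [535.8 242.2  66. ]
rimL top [629.8 281.6  50. ]
```

Call:
play_rows(series=[[0,2,-10,0,0,0],[0,2,-15,0,0,0],[0,2,-15,0,0,0],[0,1,-15,0,0,0],[1,0,-15,0,0,0],[1,0,-15,0,0,0],[1,0,-14,0,0,0],[0,0,0,0,0,0],[0,0,0,0,0,0]], gripper=0.8)

```text
clock: 18.6
position: [557.3, 241.8, 79.4]
ee_rot: [-0.008, 0.993, 0.001, 0.115]
contact_force: [2.8, -1.3, -0.6]
gripper_width: 68.5
grasp_force: 0.0
```

Call:
play_rows(series=[[0,0,0,0,0,0],[0,0,0,0,0,0],[0,0,0,0,0,0],[0,0,0,0,0,0],[0,0,0,0,0,0],[0,0,0,0,0,0],[0,0,0,0,0,0]], gripper=0)

```text
clock: 19.18
position: [556.4, 242.4, 80.9]
ee_rot: [-0.01, 0.993, 0.001, 0.116]
contact_force: [2.9, -1.3, 2.4]
gripper_width: 51.4
grasp_force: 62.5
```

Call:
play_rows(series=[[0,0,5,0,0,0],[0,0,15,0,0,0],[0,-2,20,0,0,0],[0,-2,20,0,0,0],[0,-2,20,0,0,0],[0,0,0,0,0,0],[0,0,0,0,0,0]])

```text
clock: 19.77
position: [555.0, 236.0, 159.8]
ee_rot: [-0.009, 0.993, 0.001, 0.115]
contact_force: [0.7, -0.3, -4.6]
gripper_width: 51.6
grasp_force: 62.8
```

```bash
python3 - <<'E'
from h import *
goal(orient(-76.5,.075),(595,232,160))
E
```

```text
shift [45.8 -3.6  1.6] turn [-0.7  14.94  0.43] TCPgoal [600.8 232.4 161.4] joints [ 0.73  0.35 -0.42  0.25 -0.64 -2.48]
```

Call:
play_rows(series=[[3,-0.2,0.5,-0.04,0.934,0.027],[3,-0.2,0.5,-0.04,0.934,0.027],[3,-0.2,0.5,-0.04,0.934,0.027],[3,-0.2,0.5,-0.04,0.934,0.027],[3,-0.2,0.5,-0.04,0.934,0.027],[3,-0.2,0.5,-0.04,0.934,0.027],[3,-0.2,0.5,-0.04,0.934,0.027],[3,-0.2,0.5,-0.04,0.934,0.027],[3,-0.2,0.5,-0.04,0.934,0.027],[3,-0.2,0.5,-0.04,0.934,0.027],[3,-0.2,0.5,-0.04,0.934,0.027],[3,-0.2,0.5,-0.04,0.934,0.027],[3,-0.2,0.5,-0.04,0.934,0.027],[3,-0.2,0.5,-0.04,0.934,0.027],[3,-0.2,0.5,-0.04,0.934,0.027],[3,-0.2,0.5,-0.04,0.934,0.027],[0,0,0,0,0,0],[0,0,0,0,0,0]])

```text
clock: 21.27
position: [603.5, 232.8, 163.1]
ee_rot: [-0.028, 0.784, -0.021, -0.62]
contact_force: [0.1, -0.0, -3.4]
gripper_width: 51.7
grasp_force: 63.4
```

```bash
python3 - <<'E'
from h import *
goal(orient(-76.5,.075),(598,232,106))
E
```

```text
shift [  0.3  -0.4 -55.7] turn [-0.02 -0.04  0.05] TCPgoal [603.8 232.4 107.4] joints [ 0.42  1.11  0.89 -0.67 -2.57 -2.24]
```

Call:
play_rows(series=[[0,0,-8,0,0,0],[0,0,-10,0,0,0],[0,0,-10,0,0,0],[0,0,-10,0,0,0],[0,0,-7,0,0,0],[0,0,-4,0,0,0],[0,0,-2,0,0,0],[0,0,-1.5,0,0,0],[0,0,0,0,0,0],[0,0,0,0,0,0]])

```text
clock: 22.1
position: [604.0, 232.8, 116.1]
ee_rot: [-0.03, 0.785, -0.02, -0.618]
contact_force: [0.3, -0.5, -2.6]
gripper_width: 51.7
grasp_force: 63.4
```

Call:
play_rows(series=[[0,0,-1,0,0,0],[0,0,-1,0,0,0],[0,0,0,0,0,0]])

```text
clock: 22.35
position: [603.8, 232.9, 113.7]
ee_rot: [-0.03, 0.785, -0.02, -0.619]
contact_force: [-1.5, -0.4, -4.1]
gripper_width: 51.6
grasp_force: 63.4
```

Call:
play_rows(series=[[0,0,-1,0,0,0],[0,0,-1,0,0,0],[0,0,0,0,0,0]])

```text
clock: 22.6
position: [603.7, 232.9, 111.4]
ee_rot: [-0.03, 0.785, -0.02, -0.619]
contact_force: [0.1, 1.1, -3.7]
gripper_width: 51.7
grasp_force: 63.4
```

Call:
play_rows(series=[[0,0,-1,0,0,0],[0,0,-1,0,0,0],[0,0,0,0,0,0]])

```text
clock: 22.85
position: [603.8, 232.8, 109.8]
ee_rot: [-0.03, 0.785, -0.021, -0.619]
contact_force: [0.3, -0.5, -3.0]
gripper_width: 51.6
grasp_force: 63.3
```

Call:
play_rows(series=[[0,0,-1,0,0,0],[0,0,-0.5,0,0,0],[0,0,0,0,0,0]])

```text
clock: 23.1
position: [603.9, 232.8, 109.5]
ee_rot: [-0.031, 0.785, -0.021, -0.619]
contact_force: [1.0, 0.9, 2.8]
gripper_width: 51.4
grasp_force: 62.9
```

Call:
play_rows(series=[[0,0,0.5,0,0,0],[0,0,0,0,0,0],[0,0,0,0,0,0],[0,0,0,0,0,0],[0,0,6,0,0,0],[0,0,12,0,0,0],[0,0,20,0,0,0],[0,0,25,0,0,0],[0,0,25,0,0,0],[0,0,25,0,0,0],[0,0,20,0,0,0],[0,0,0,0,0,0]], gripper=0.8)

```text
clock: 24.1
position: [604.7, 232.1, 248.8]
ee_rot: [-0.031, 0.789, -0.019, -0.614]
contact_force: [-0.2, -0.5, 1.9]
gripper_width: 68.7
grasp_force: 0.0
```

```bash
cat >> h.py <<'E'
def orientA(t,a):
    "flipped grasp for tin with axis a (base->cap, level): tilt t toward -a, tool y=-u, u=a rotated -90"
    a=np.array([a[0],a[1],0.])/np.hypot(*a[:2]);u=np.array([a[1],-a[0],0]);t=np.radians(t)
    z=-np.sin(t)*a-np.cos(t)*ZL;y=-u
    return np.c_[np.cross(y,z),y,z]
E
python3 - <<'E'
from h import *; from kin import ik
s=read_state();print(s['joints'].round(2))
a=np.array([-.178,.984,0])
for t in(20,15,10,5,0):
    R=orientA(t,a);g=np.array([388,183,30])+16*a
    print(t,ik(g-6*R[:,2],R,[.7,.3,-.4,0,-.7,-.6]),ik(g+[0,0,150]-6*R[:,2],R,[.7,.3,-.4,0,-.7,-.6]))
F=np.diag([-1,-1,1])
for t in(-70,-75):
    R=orient(t)@F
    for z in(105,200): print(ik(np.array([601,137,z])-6*R[:,2],R,[.3,1.1,.6,-.3,-2.4,1.2]))
R=orient(15)@F; print(ik(np.array([560,137,200])-6*R[:,2],R,[.5,.3,-.4,0.1,-.7,1]))
R=orientA(12,a);goal(R,np.array([388,183,130])+16*a)
E
```

```text
[ 0.4   1.02  0.97 -0.82 -2.7  -2.42]
20 (array([ 0.99,  0.46, -0.78,  0.41, -0.64, -1.17]), np.float64(0.0)) (array([ 1.  ,  0.21, -0.58,  0.27, -1.05, -0.99]), np.float64(0.0))
15 (array([ 0.96,  0.43, -0.78,  0.35, -0.58, -1.09]), np.float64(0.0)) (array([ 0.97,  0.18, -0.58,  0.22, -1.01, -0.93]), np.float64(0.0))
10 (array([ 0.93,  0.41, -0.77,  0.26, -0.52, -0.98]), np.float64(0.0)) (array([ 0.94,  0.16, -0.57,  0.15, -0.96, -0.85]), np.float64(0.0))
5 (array([ 0.89,  0.4 , -0.75,  0.14, -0.49, -0.84]), np.float64(0.0)) (array([ 0.9 ,  0.14, -0.56,  0.08, -0.93, -0.77]), np.float64(0.0))
0 (array([ 0.85,  0.39, -0.71,  0.  , -0.47, -0.67]), np.float64(0.0)) (array([ 0.85,  0.13, -0.54,  0.  , -0.9 , -0.67]), np.float64(0.0))
(array([ 0.35,  1.09,  0.68, -0.36, -2.33,  1.22]), np.float64(0.0))
(array([ 0.35,  1.  ,  0.73, -0.42, -2.47,  1.14]), np.float64(0.0))
(array([ 0.35,  1.13,  0.72, -0.4 , -2.42,  1.19]), np.float64(0.0))
(array([ 0.34,  1.03,  0.77, -0.48, -2.56,  1.09]), np.float64(0.0))
(array([ 0.58,  0.24, -0.44,  0.2 , -0.67,  0.92]), np.float64(0.0))
shift [-219.8  -32.1 -112.9] turn [ 9.31 -7.31 14.13] TCPgoal [384.9 200.  135.9] joints [ 0.4   1.02  0.97 -0.82 -2.7  -2.42]
```

Call:
play_rows(series=[[-10,-2,3,0.07,-0.96,0],[-12,-2,3,0.07,-0.96,0],[-14,-2,0,0.07,-0.96,0],[-14,-2,0,0.07,-0.96,0],[-14,-2,0,0.07,-0.96,0],[-14,-2,0,0.07,-0.96,0],[-14,-2,0,0.07,-0.96,0],[-14,-2,0,0.07,-0.96,0],[-14,-2,0,0.07,-0.96,0],[-14,-2,0,0.07,-0.96,0],[-14,-2,0,0.07,-0.96,0],[-14,-2,0,0.07,-0.96,0],[-14,-2,0,0.07,-0.96,0],[0,0,0,0,0,0]], gripper=1)

```text
clock: 25.27
position: [421.0, 202.9, 246.9]
ee_rot: [-0.04, 0.999, -0.001, -0.013]
contact_force: [-1.0, -0.8, -1.3]
gripper_width: 85.7
grasp_force: 0.0
```

```bash
python3 - <<'E'
from h import *
a=np.array([-.178,.984,0]);goal(orientA(18,a),np.array([388,183,150])+30*a)
E
```

```text
shift [-38.7  11.5 -91.2] turn [-2.44  1.89 15.82] TCPgoal [382.3 214.3 155.7] joints [ 0.79  0.13 -0.36 -0.02 -1.1  -2.27]
```

Call:
play_rows(series=[[-2.3,0.7,-4,-0.144,0.111,0.93],[-2.3,0.7,-4,-0.144,0.111,0.93],[-2.3,0.7,-5,-0.144,0.111,0.93],[-2.3,0.7,-5,-0.144,0.111,0.93],[-2.3,0.7,-5,-0.144,0.111,0.93],[-2.3,0.7,-5,-0.144,0.111,0.93],[-2.3,0.7,-5,-0.144,0.111,0.93],[-2.3,0.7,-5,-0.144,0.111,0.93],[-2.3,0.7,-5,-0.144,0.111,0.93],[-2.3,0.7,-5,-0.144,0.111,0.93],[-2.3,0.7,-5,-0.144,0.111,0.93],[-2.3,0.7,-5,-0.144,0.111,0.93],[-2.3,0.7,-5,-0.144,0.111,0.93],[-2.3,0.7,-5,-0.144,0.111,0.93],[-2.3,0.7,-5,-0.144,0.111,0.93],[-2.3,0.7,-5,-0.144,0.111,0.93],[-2.3,0.7,-5,-0.144,0.111,0.93],[0,0,0,0,0,0],[0,0,0,0,0,0]])

```text
clock: 26.85
position: [388.6, 218.8, 165.0]
ee_rot: [0.756, -0.636, 0.119, 0.1]
contact_force: [-0.1, -0.2, 0.4]
gripper_width: 85.4
grasp_force: 0.0
```

```bash
python3 - <<'E'
from h import *
a=np.array([-.178,.984,0]);goal(orientA(18,a),np.array([388,183,150])+30*a); snap('wrist','w8')
E
```

```text
shift [-6.2 -4.4 -9.3] turn [-0.02 -0.01  0.06] TCPgoal [382.3 214.3 155.7] joints [ 1.01  0.25 -0.58  0.25 -0.99 -0.99]
```

View pics/w8.png

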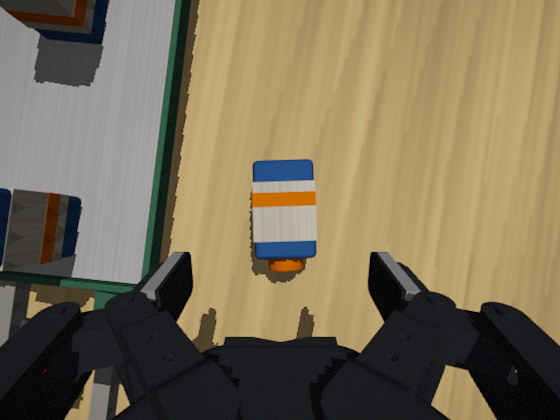

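Tin4's top face has corners at (253,160), (313,159), (316,257) and (255,258), cap at the bottom (towards +y).

```bash
python3 - <<'E'
from h import *
w=load('w8');C=np.array([atz(w,u,v,52) for u,v in[(254,160),(313,159),(316,256),(255,257)]]);print(C)
base=(C[0]+C[1])/2;cap=(C[2]+C[3])/2;a=(cap-base);L=np.linalg.norm(a);a/=L;m=base+48*a;m[2]=26
print(L,np.linalg.norm(C[0]-C[1]),a,m)
g=m+15*a;g[2]=28
goal(orientA(18,a),g)
E
```

```text
[[422.6 146.8  52. ]
 [373.9 137.5  52. ]
 [357.9 217.   52. ]
 [407.6 226.5  52. ]]
81.09506766752216 49.580036304948436 [-0.1911337   0.98156401  0.        ] [389.0755826  189.26507259  26.        ]
shift [  -3.   -13.2 -131.4] turn [-0.03 -0.01  0.19] TCPgoal [385.9 205.8  33.7] joints [ 1.01  0.25 -0.57  0.25 -0.99 -0.99]
```

Call:
play_rows(series=[[-0.5,-2,-15,0,0,0.02],[-0.5,-2,-15,0,0,0.02],[-0.5,-2,-15,0,0,0.02],[-0.5,-2,-15,0,0,0.02],[-0.5,-2,-15,0,0,0.02],[-0.5,-2,-15,0,0,0.02],[0,-1,-15,0,0,0.02],[0,0,-14,0,0,0.02],[0,0,-10,0,0,0.02],[0,0,0,0,0,0],[0,0,0,0,0,0]], gripper=0.9)

```text
clock: 27.82
position: [386.2, 205.8, 35.8]
ee_rot: [0.762, -0.628, 0.12, 0.099]
contact_force: [-0.0, 0.1, 0.6]
gripper_width: 76.9
grasp_force: 0.0
```

Call:
play_rows(series=[[0,0,0,0,0,0],[0,0,0,0,0,0],[0,0,0,0,0,0],[0,0,0,0,0,0],[0,0,0,0,0,0],[0,0,0,0,0,0],[0,0,0,0,0,0],[0,0,0,0,0,0]], gripper=0)

```text
clock: 28.48
position: [386.4, 206.7, 36.7]
ee_rot: [0.763, -0.628, 0.12, 0.098]
contact_force: [-0.1, -0.1, 6.2]
gripper_width: 51.2
grasp_force: 63.0
```

Call:
play_rows(series=[[0,0,5,0,0,0],[0,0,15,0,0,0],[0,0,25,0,0,0],[0,0,25,0,0,0],[0,0,25,0,0,0],[0,0,25,0,0,0],[0,0,25,0,0,0],[0,0,25,0,0,0],[0,0,0,0,0,0]])

```text
clock: 29.23
position: [386.8, 207.5, 209.7]
ee_rot: [0.763, -0.628, 0.119, 0.094]
contact_force: [0.6, 0.2, -2.8]
gripper_width: 51.4
grasp_force: 63.3
```

```bash
python3 - <<'E'
from h import *
goal(orient(18)@np.diag([-1,-1,1]),(560,137,200))
E
```

```text
shift [171.3 -70.7  -4. ] turn [-0.1  -0.04 13.86] TCPgoal [558.2 136.9 205.7] joints [ 1.    0.17 -0.54  0.24 -1.09 -0.94]
```

Call:
play_rows(series=[[12.2,-5,0,0,0,0.98],[12.2,-5,0,0,0,0.98],[12.2,-5,0,0,0,0.98],[12.2,-5,0,0,0,0.98],[12.2,-5,0,0,0,0.98],[12.2,-5,0,0,0,0.98],[12.2,-5,0,0,0,0.98],[12.2,-5,0,0,0,0.98],[12.2,-5,0,0,0,0.98],[12.2,-5,0,0,0,0.98],[12.2,-5,0,0,0,0.98],[12.2,-5,0,0,0,0.98],[12.2,-5,0,0,0,0.98],[12.2,-5,0,0,0,0.98],[0,0,0,0,0,0],[0,0,0,0,0,0]])

```text
clock: 30.57
position: [555.7, 134.7, 204.1]
ee_rot: [0.988, 0.027, 0.154, -0.003]
contact_force: [-0.3, -0.4, -1.8]
gripper_width: 51.4
grasp_force: 63.3
```

```bash
python3 - <<'E'
from h import *
goal(orient(-72)@np.diag([-1,-1,1]),(601,137,200))
E
```

```text
shift [51.   2.8 -2.3] turn [-0.96 14.92  0.14] TCPgoal [606.7 137.4 201.9] joints [ 0.59  0.22 -0.51  0.28 -0.59  0.82]
```

Call:
play_rows(series=[[3.2,0.2,0,-0.06,0.933,0.009],[3.2,0.2,0,-0.06,0.933,0.009],[3.2,0.2,0,-0.06,0.933,0.009],[3.2,0.2,0,-0.06,0.933,0.009],[3.2,0.2,0,-0.06,0.933,0.009],[3.2,0.2,0,-0.06,0.933,0.009],[3.2,0.2,0,-0.06,0.933,0.009],[3.2,0.2,0,-0.06,0.933,0.009],[3.2,0.2,0,-0.06,0.933,0.009],[3.2,0.2,0,-0.06,0.933,0.009],[3.2,0.2,0,-0.06,0.933,0.009],[3.2,0.2,0,-0.06,0.933,0.009],[3.2,0.2,0,-0.06,0.933,0.009],[3.2,0.2,0,-0.06,0.933,0.009],[3.2,0.2,0,-0.06,0.933,0.009],[3.2,0.2,0,-0.06,0.933,0.009],[0,0,0,0,0,0],[0,0,0,0,0,0]])

```text
clock: 32.07
position: [607.5, 139.5, 202.4]
ee_rot: [0.808, 0.03, -0.587, 0.021]
contact_force: [-0.2, -0.2, -2.4]
gripper_width: 51.6
grasp_force: 63.7
```

```bash
python3 - <<'E'
from h import *
goal(orient(-72)@np.diag([-1,-1,1]),(601,137,106))
# check tins standing: orange blobs in scene & top
for n in('scene','top'):
    d=snap(n,n+'9');im=d['image'].astype(int);m=((im[...,0]>190)&(im[...,1]>70)&(im[...,1]<150)&(im[...,2]<70)).astype(np.uint8)
    k,l,st,c=cv2.connectedComponentsWithStats(m)
    for i in range(1,k):
        if st[i,4]>12: print(n,c[i].round(1),st[i],atz(d,*c[i],136))
E
```

```text
shift [ -0.8  -2.1 -94.5] turn [-0.01  0.    0.01] TCPgoal [606.7 137.4 107.9] joints [ 0.35  1.01  0.75 -0.45 -2.51  1.12]
scene [252.2 211.1] [249 210   6   4  14] [596.   42.9 136. ]
scene [289.1 248.8] [285 245   9   8  55] [590.3 231.1 136. ]
top [247.2 171.9] [243 168   9   9  61] [625.1 142.1 136. ]
top [278.4 179.6] [275 176   8   8  50] [602.5  41.2 136. ]
```

The caps of the two stood tins are at (602,41) and (590,231), as planned. I'll lower tin4 between them.

Call:
play_rows(series=[[0,-1,-8,0,0,0],[-0.5,-1.5,-12,0,0,0],[0,0,-14,0,0,0],[0,0,-14,0,0,0],[0,0,-14,0,0,0],[0,0,-12,0,0,0],[0,0,-7,0,0,0],[0,0,-4,0,0,0],[0,0,-2,0,0,0],[0,0,-1,0,0,0],[0,0,0,0,0,0],[0,0,0,0,0,0]])

```text
clock: 33.17
position: [607.5, 136.5, 118.4]
ee_rot: [0.809, 0.032, -0.586, 0.02]
contact_force: [-0.5, 0.1, -2.4]
gripper_width: 51.6
grasp_force: 63.6
```

Call:
play_rows(series=[[0,0,-1,0,0,0],[0,0,-1,0,0,0],[0,0,0,0,0,0]])

```text
clock: 33.42
position: [607.2, 136.5, 115.8]
ee_rot: [0.809, 0.032, -0.586, 0.02]
contact_force: [-0.8, 0.9, -2.7]
gripper_width: 51.2
grasp_force: 63.6
```

Call:
play_rows(series=[[0,0,-1,0,0,0],[0,0,-1,0,0,0],[0,0,0,0,0,0]])

```text
clock: 33.67
position: [607.1, 136.4, 113.4]
ee_rot: [0.809, 0.032, -0.587, 0.02]
contact_force: [0.0, -0.2, -2.8]
gripper_width: 51.6
grasp_force: 63.6
```

Call:
play_rows(series=[[0,0,-1,0,0,0],[0,0,-1,0,0,0],[0,0,0,0,0,0]])

```text
clock: 33.92
position: [607.1, 136.5, 111.4]
ee_rot: [0.809, 0.032, -0.587, 0.02]
contact_force: [-0.4, 0.4, -2.2]
gripper_width: 51.4
grasp_force: 63.6
```

Call:
play_rows(series=[[0,0,-1,0,0,0],[0,0,-0.5,0,0,0],[0,0,0,0,0,0]])

```text
clock: 34.17
position: [607.2, 136.5, 110.0]
ee_rot: [0.809, 0.032, -0.587, 0.02]
contact_force: [0.5, 0.3, -3.9]
gripper_width: 51.4
grasp_force: 63.6
```

Call:
play_rows(series=[[0,0,-0.8,0,0,0],[0,0,0,0,0,0]])

```text
clock: 34.33
position: [607.2, 136.5, 109.2]
ee_rot: [0.809, 0.032, -0.587, 0.02]
contact_force: [-0.4, 0.6, -2.4]
gripper_width: 51.4
grasp_force: 63.6
```

Call:
play_rows(series=[[0,0,-0.8,0,0,0],[0,0,-0.7,0,0,0],[0,0,0,0,0,0]])

```text
clock: 34.58
position: [607.2, 136.5, 107.8]
ee_rot: [0.809, 0.032, -0.587, 0.02]
contact_force: [-0.2, 0.0, -2.1]
gripper_width: 51.3
grasp_force: 63.8
```

Call:
play_rows(series=[[0,0,-0.8,0,0,0],[0,0,0,0,0,0],[0,0,0,0,0,0]])

```text
clock: 34.83
position: [607.2, 136.5, 107.8]
ee_rot: [0.809, 0.032, -0.587, 0.02]
contact_force: [-0.3, 1.9, -0.2]
gripper_width: 51.5
grasp_force: 63.7
```

Call:
play_rows(series=[[0,0,-0.7,0,0,0],[0,0,0,0,0,0]])

```text
clock: 35.0
position: [607.3, 136.5, 107.7]
ee_rot: [0.809, 0.032, -0.587, 0.02]
contact_force: [0.1, 1.8, 4.7]
gripper_width: 51.4
grasp_force: 63.8
```

Call:
play_rows(series=[[0,0,0,0,0,0],[0,0,0,0,0,0],[0,0,0,0,0,0],[0,0,0,0,0,0],[0,0,6,0,0,0],[0,0,12,0,0,0],[0,0,20,0,0,0],[0,0,25,0,0,0],[0,0,25,0,0,0],[0,0,25,0,0,0],[0,0,30,0,0,0],[0,0,30,0,0,0],[0,0,0,0,0,0]], gripper=0.8)

```text
clock: 36.08
position: [608.0, 135.6, 288.1]
ee_rot: [0.814, 0.033, -0.58, 0.02]
contact_force: [1.3, -1.5, 2.0]
gripper_width: 68.2
grasp_force: 0.0
```

```bash
python3 - <<'E'
from h import *; from kin import ik
s=read_state();F=np.diag([-1,-1,1])
R=orient(0)@F
goal(R,(500,0,280))
print(ik([649,-255,180],R,[-.1,.5,-.3,0,-.9,1]))
for n in('top',):
    d=snap(n,n+'10');im=d['image'].astype(int);m=((im[...,0]>190)&(im[...,1]>70)&(im[...,1]<150)&(im[...,2]<70)).astype(np.uint8)
    k,l,st,c=cv2.connectedComponentsWithStats(m)
    for i in range(1,k):
        if st[i,4]>12: print(n,c[i].round(1),st[i],atz(d,*c[i],136))
E
```

```text
shift [-108.  -135.6   -2.1] turn [  0.84 -11.8   -0.05] TCPgoal [500.   0. 286.] joints [ 0.33  0.94  0.85 -0.54 -2.65  1.  ]
(array([-0.14,  0.56,  0.11, -0.  , -1.11,  1.79]), np.float64(0.0))
top [249.9 179.3] [247 177   7   6  29] [600.7 132.3 136. ]
top [278.5 179.6] [275 176   8   8  51] [602.6  40.9 136. ]
```

All the blue tins are standing. Next is the button: tool vertical, fingers shut.

Call:
play_rows(series=[[-9,-11,0,0.07,-0.98,0],[-9,-11,0,0.07,-0.98,0],[-9,-11,0,0.07,-0.98,0],[-9,-11,0,0.07,-0.98,0],[-9,-11,0,0.07,-0.98,0],[-9,-11,0,0.07,-0.98,0],[-9,-11,0,0.07,-0.98,0],[-9,-11,0,0.07,-0.98,0],[-9,-11,0,0.07,-0.98,0],[-9,-11,0,0.07,-0.98,0],[-9,-11,0,0.07,-0.98,0],[-9,-11,0,0.07,-0.98,0],[0,0,0,0,0,0]], gripper=0)

```text
clock: 37.22
position: [493.0, 2.0, 279.6]
ee_rot: [0.999, 0.038, -0.01, 0.001]
contact_force: [-0.5, -0.6, -0.4]
gripper_width: 0.1
grasp_force: 0.0
```

Call:
play_rows(series=[[12,-20,0,0,0,0],[12,-20,0,0,0,0],[12,-20,0,0,0,0],[12,-20,0,0,0,0],[12,-20,0,0,0,0],[12,-20,0,0,0,0],[12,-20,0,0,0,0],[12,-20,0,0,0,0],[12,-20,0,0,0,0],[12,-20,-10,0,0,0],[12,-20,-20,0,0,0],[12,-20,-20,0,0,0],[0,0,0,0,0,0],[0,0,0,0,0,0]])

```text
clock: 38.38
position: [642.5, -236.3, 226.6]
ee_rot: [0.999, 0.037, -0.013, 0.001]
contact_force: [-0.7, -0.8, -0.2]
gripper_width: 0.2
grasp_force: 0.0
```

```bash
python3 - <<'E'
from h import *
goal(orient(0)@np.diag([-1,-1,1]),(649,-255.5,155-25),25)
d=snap('top','t11');im=d['image'].astype(int)
m=((im[...,1]>im[...,0]+50)&(im[...,1]>im[...,2]+50)&(im[...,1]>110)).astype(np.uint8);k,l,st,c=cv2.connectedComponentsWithStats(m)
for i in range(1,k):
    if st[i,4]>8: print(c[i],st[i],atz(d,*c[i],121))
d=load('s2');im=d['image'].astype(int)
m=((im[...,1]>im[...,0]+50)&(im[...,1]>im[...,2]+50)&(im[...,1]>110)).astype(np.uint8);k,l,st,c=cv2.connectedComponentsWithStats(m)
for i in range(1,k):
    if st[i,4]>8: print(c[i],st[i],atz(d,*c[i],121))
E
```

```text
shift [  6.5 -19.2 -71.6] turn [ 0.02 -0.24  0.  ] TCPgoal [ 649.  -255.5  155. ] joints [-0.11  0.52  0.14  0.01 -1.22  1.76]
[369.5    169.8125] [366 167   8   6  32] [ 648.9 -257.1  121. ]
[191.79166667 168.75      ] [189 167   7   5  24] [ 652.1 -253.4  121. ]
[170.72 242.36] [165 237  11  12  50] [870.4 -32.8 121. ]
```

Call:
play_rows(series=[[3.5,-10,-20,0,-0.1,0],[3.5,-9,-20,0,-0.1,0],[0,0,-20,0,0,0],[0,0,-8,0,0,0],[0,0,0,0,0,0],[0,0,0,0,0,0]])

```text
clock: 38.93
position: [650.7, -254.0, 162.9]
ee_rot: [0.999, 0.039, 0.001, 0.002]
contact_force: [0.6, -0.0, -0.7]
gripper_width: -0.1
grasp_force: 0.0
```

Call:
play_rows(series=[[0,0,-6,0,0,0],[0,0,-6,0,0,0],[0,0,-4,0,0,0],[0,0,-3,0,0,0],[0,0,0,0,0,0],[0,0,0,0,0,0]])

```text
clock: 39.43
position: [650.0, -254.5, 142.0]
ee_rot: [0.999, 0.038, 0.0, 0.002]
contact_force: [-0.2, -0.6, 0.7]
gripper_width: -0.2
grasp_force: 0.0
```

Call:
play_rows(series=[[0,0,-3,0,0,0],[0,0,-3,0,0,0],[0,0,-2,0,0,0],[0,0,0,0,0,0],[0,0,0,0,0,0]])

```text
clock: 39.85
position: [650.5, -254.7, 135.4]
ee_rot: [0.999, 0.039, 0.001, 0.002]
contact_force: [-1.4, 1.4, 4.5]
gripper_width: -0.4
grasp_force: 2.4
```

Call:
play_rows(series=[[0,0,-1.5,0,0,0],[0,0,-1.5,0,0,0],[0,0,0,0,0,0],[0,0,0,0,0,0],[0,0,0,0,0,0]])

```text
clock: 40.27
position: [650.5, -254.8, 134.8]
ee_rot: [0.999, 0.039, 0.002, 0.002]
contact_force: [-5.0, 2.5, 12.7]
gripper_width: 0.1
grasp_force: 6.4
```

Force has risen to 12.7 N, so the button is at its stop. I'll hold for about 1.7 s.

Call:
play_rows(series=[[0,0,0,0,0,0],[0,0,0,0,0,0],[0,0,0,0,0,0],[0,0,0,0,0,0],[0,0,0,0,0,0],[0,0,0,0,0,0],[0,0,0,0,0,0],[0,0,0,0,0,0],[0,0,0,0,0,0],[0,0,0,0,0,0],[0,0,0,0,0,0],[0,0,0,0,0,0],[0,0,0,0,0,0],[0,0,0,0,0,0],[0,0,0,0,0,0],[0,0,0,0,0,0],[0,0,0,0,0,0],[0,0,0,0,0,0],[0,0,0,0,0,0],[0,0,0,0,0,0]])

```text
clock: 41.93
position: [650.5, -254.8, 134.7]
ee_rot: [0.999, 0.039, 0.002, 0.002]
contact_force: [-3.2, 2.6, 13.2]
gripper_width: -0.0
grasp_force: 6.4
```

```bash
python3 - <<'E'
from h import *
d=snap('scene','s12');im=d['image'].astype(int)
m=((im[...,0]>130)&(im[...,1]<60)&(im[...,2]<60)).astype(np.uint8);k,l,st,c=cv2.connectedComponentsWithStats(m)
for i in range(1,k):
    if st[i,4]>20: print(c[i].round(),st[i])
for a in(0,.22,.66):
    e=a+.12
    print(a,proj(d,np.r_[np.array([562.5,-262])-145*np.cos(e)*XL[:2],105+145*np.sin(e)]))
E
```

```text
[238. 137.] [230 131  19  13  54]
[145. 208.] [140 203  11  12  54]
[322. 260.] [319 257   8   7  35]
[376. 315.] [371 310  11  10  89]
[430. 327.] [415 315  32  25 455]
0 (np.float64(240.4690747071653), np.float64(136.2804742057092))
0.22 (np.float64(238.4022396841745), np.float64(131.50707559829345))
0.66 (np.float64(230.21453071357342), np.float64(125.64311701745812))
```

Call:
play_rows(series=[[0,0,8,0,0,0],[0,0,15,0,0,0],[0,0,25,0,0,0],[0,0,35,0,0,0],[0,0,35,0,0,0],[0,0,0,0,0,0]])

```text
clock: 42.48
position: [653.2, -256.0, 258.1]
ee_rot: [0.999, 0.039, 0.007, 0.005]
contact_force: [0.5, -0.4, 2.5]
gripper_width: 0.3
grasp_force: 0.0
```

```bash
python3 - <<'E'
from h import *; from kin import ik
def red(d):
    im=d['image'].astype(int)
    m=((im[...,0]>130)&(im[...,1]<60)&(im[...,2]<60)).astype(np.uint8);k,l,st,c=cv2.connectedComponentsWithStats(m)
    return [(c[i].round(1),st[i][4]) for i in range(1,k) if st[i,4]>15]
print(red(load('s0')));print(red(snap('scene','s13')));t=snap('top','t13');print(red(t))
q=read_state()['joints']
P=np.array([522.5,311,92]);Rd=orient(0)
for sgn in(1,-1):
    R=Rd@Ro.from_euler('z',sgn*90,degrees=True).as_matrix()
    print(sgn,R[:,1].round(2),ik(P+[0,0,4],R,[.7,.5,-.3,0,-.8,0]),ik(P+100*YL+[0,0,4],R,[.8,.5,-.3,0,-.8,0]));goal(R,P+[0,0,110])
E
```

```text
[(array([238.3, 136.9]), np.int32(52)), (array([261.7, 146.8]), np.int32(16)), (array([144.8, 207.8]), np.int32(50)), (array([322., 260.]), np.int32(39)), (array([376.2, 314.5]), np.int32(91)), (array([430.2, 327. ]), np.int32(453))]
[(array([238.6, 136.9]), np.int32(55)), (array([145.1, 208.2]), np.int32(54)), (array([322. , 259.8]), np.int32(43)), (array([376.2, 314.6]), np.int32(90)), (array([430.1, 327. ]), np.int32(454))]
[(array([108.5, 186.3]), np.int32(69)), (array([193. , 203.1]), np.int32(45)), (array([377.6, 237.2]), np.int32(104)), (array([ 86.4, 242.6]), np.int32(383))]
1 [1.   0.07 0.  ] (array([ 0.8 ,  0.51, -0.23,  0.  , -0.83,  2.41]), np.float64(0.0)) (array([ 0.92,  0.58, -0.09, -0.  , -0.9 ,  2.3 ]), np.float64(0.0))
shift [-128.3  565.6  -43.1] turn [-1.000e-02  6.000e-02  1.499e+01] TCPgoal [522.5 311.  208. ] joints [-0.14  0.51  0.2   0.   -1.25  1.79]
-1 [-1.   -0.07  0.  ] (array([ 0.8 ,  0.51, -0.23, -0.  , -0.83, -0.73]), np.float64(0.0)) (array([ 0.92,  0.58, -0.09,  0.  , -0.9 , -0.84]), np.float64(0.0))
shift [-128.3  565.6  -43.1] turn [ 6.000e-02  1.000e-02 -1.501e+01] TCPgoal [522.5 311.  208. ] joints [-0.14  0.51  0.2   0.   -1.25  1.79]
```

The lever's pixel centroid is the same as at the start, so the brake is fully off. I'll go above the post and look.

Call:
play_rows(series=[[-6.4,28.3,-1,0,0,0.75],[-6.4,28.3,-1,0,0,0.75],[-6.4,28.3,-1,0,0,0.75],[-6.4,28.3,-1,0,0,0.75],[-6.4,28.3,-1,0,0,0.75],[-6.4,28.3,-1,0,0,0.75],[-6.4,28.3,-1,0,0,0.75],[-6.4,28.3,-1,0,0,0.75],[-6.4,28.3,-1,0,0,0.75],[-6.4,28.3,-1,0,0,0.75],[-6.4,28.3,-1,0,0,0.75],[-6.4,28.3,-1,0,0,0.75],[-6.4,28.3,-1,0,0,0.75],[-6.4,28.3,-1,0,0,0.75],[-6.4,28.3,-1,0,0,0.75],[-6.4,28.3,-1,0,0,0.75],[-6.4,28.3,-1,0,0,0.75],[-6.4,28.3,-1,0,0,0.75],[-6.4,28.3,-1,0,0,0.75],[-6.4,28,-1,0,0,0.75]], gripper=0.7)

```text
clock: 44.25
position: [520.9, 312.0, 227.2]
ee_rot: [0.678, 0.735, -0.0, 0.0]
contact_force: [0.2, -0.1, 0.0]
gripper_width: 59.6
grasp_force: 0.0
```

```bash
python3 - <<'E'
from h import *
w=snap('wrist','w14')
R=orient(0)@Ro.from_euler('z',90,degrees=True).as_matrix();goal(R,(522.5,312,92))
E
```

```text
shift [   2.1   -4.2 -128.7] turn [-0.01  0.01 -0.11] TCPgoal [522.5 312.   98. ] joints [ 0.81  0.38 -0.08  0.   -1.11  2.42]
```

View pics/w14.png

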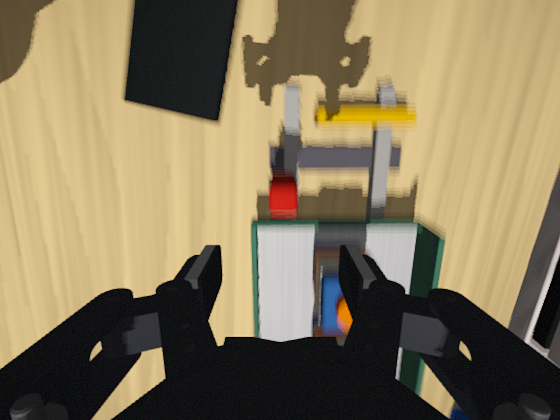

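The post shows at columns 270-298, rows 175-217, between the fingers (centre about 280).

```bash
python3 - <<'E'
from h import *
w=snap('wrist','w15');im=w['image'].astype(int)
m=((im[...,0]>90)&(im[...,1]<60)&(im[...,2]<60)).astype(np.uint8);k,l,st,c=cv2.connectedComponentsWithStats(m)
for i in range(1,k):
    if st[i,4]>100:
        x,y,ww,h,_=st[i];print(c[i].round(1),st[i],[atz(w,u,v,112) for u,v in((x,y),(x+ww,y),(x,y+h),(x+ww,y+h))])
        print(im[y-2:y+h+2:3,int(c[i][0]),0])
R=orient(0)@Ro.from_euler('z',90,degrees=True).as_matrix();goal(R,(522.5,312,92))
E
```

```text
[283.7 211. ] [270 197  29  29 783] [array([510.8, 326.9, 112. ]), array([534.3, 328.9, 112. ]), array([512.8, 302.1, 112. ]), array([536.9, 304.1, 112. ])]
[ 74 124 200 207 209 208 209 209 210 211  91]
shift [   1.9   -2.  -128.7] turn [ 0.    0.   -0.06] TCPgoal [522.5 312.   98. ] joints [ 0.81  0.38 -0.08  0.   -1.11  2.41]
```

The measured square is 24 x 25 mm, centred at (524,315.5), which matches the post. I'll grip it and roll.

Call:
play_rows(series=[[1,0.5,-15,0,0,-0.03],[1,0.5,-20,0,0,-0.03],[1,0.5,-20,0,0,0],[0,0,-20,0,0,0],[0,0,-20,0,0,0],[0,0,-20,0,0,0],[0,0,-14,0,0,0],[0,0,0,0,0,0],[0,0,0,0,0,0]])

```text
clock: 45.1
position: [524.6, 311.3, 98.8]
ee_rot: [0.682, 0.731, -0.0, 0.001]
contact_force: [0.9, 0.3, 0.1]
gripper_width: 59.8
grasp_force: 0.0
```

Call:
play_rows(series=[[0,0,0,0,0,0],[0,0,0,0,0,0],[0,0,0,0,0,0],[0,0,0,0,0,0],[0,0,0,0,0,0],[0,0,0,0,0,0],[0,0,0,0,0,0]], gripper=0)

```text
clock: 45.68
position: [524.0, 312.4, 101.6]
ee_rot: [0.682, 0.731, 0.001, 0.0]
contact_force: [-6.1, -0.2, 5.3]
gripper_width: 23.4
grasp_force: 60.9
```

Call:
play_rows(series=[[-0.1,1,0,0,0,0],[-0.1,2,0,0,0,0],[-0.2,3,0,0,0,0],[-0.3,4,0,0,0,0],[-0.3,4,0,0,0,0],[-0.3,4,0,0,0,0],[-0.3,4,0,0,0,0],[-0.3,4,0,0,0,0],[-0.3,4,0,0,0,0],[-0.3,4,0,0,0,0],[-0.3,4,0,0,0,0],[-0.3,4,0,0,0,0],[-0.3,4,0,0,0,0],[-0.3,4,0,0,0,0],[-0.3,4,0,0,0,0],[-0.3,4,0,0,0,0],[-0.3,4,0,0,0,0],[-0.3,4,0,0,0,0],[-0.3,4,0,0,0,0],[-0.3,4,0,0,0,0]])

```text
clock: 47.35
position: [518.9, 385.7, 101.7]
ee_rot: [0.682, 0.731, 0.0, 0.001]
contact_force: [-3.5, -4.4, 5.8]
gripper_width: 23.4
grasp_force: 60.9
```

Call:
play_rows(series=[[-0.3,4,0,0,0,0],[-0.3,4,0,0,0,0],[-0.3,4,0,0,0,0],[-0.2,3,0,0,0,0],[-0.2,3,0,0,0,0],[-0.2,2.5,0,0,0,0],[-0.2,2,0,0,0,0],[0,1,0,0,0,0],[0,1,0,0,0,0],[0,0,0,0,0,0],[0,0,0,0,0,0]])

```text
clock: 48.27
position: [517.1, 410.7, 101.7]
ee_rot: [0.682, 0.731, 0.001, 0.001]
contact_force: [-4.7, -1.8, 5.4]
gripper_width: 22.9
grasp_force: 60.8
```

Call:
play_rows(series=[[-0.1,1,0,0,0,0],[-0.1,1,0,0,0,0],[0,0,0,0,0,0],[0,0,0,0,0,0]])

```text
clock: 48.6
position: [517.0, 411.9, 101.6]
ee_rot: [0.682, 0.731, 0.0, 0.001]
contact_force: [-3.9, -4.2, 5.4]
gripper_width: 23.4
grasp_force: 61.0
```

Call:
play_rows(series=[[-0.1,1,0,0,0,0],[-0.1,1,0,0,0,0],[0,0,0,0,0,0],[0,0,0,0,0,0]])

```text
clock: 48.93
position: [517.0, 411.9, 101.6]
ee_rot: [0.682, 0.731, -0.001, 0.002]
contact_force: [-2.4, -9.8, 6.7]
gripper_width: 23.3
grasp_force: 61.2
```

Travel is 99.8 mm and it now stalls at 10 N, so it's against the stop. One more firm nudge, then release and rise.

Call:
play_rows(series=[[-0.1,1,0,0,0,0],[0,0,0,0,0,0],[0,0,0,0,0,0]])

```text
clock: 49.18
position: [517.0, 412.0, 101.6]
ee_rot: [0.682, 0.731, -0.002, 0.002]
contact_force: [-1.9, -12.2, 7.6]
gripper_width: 23.0
grasp_force: 61.3
```

Call:
play_rows(series=[[0,0,0,0,0,0],[0,0,0,0,0,0],[0,0,0,0,0,0],[0,0,0,0,0,0],[0,0,0,0,0,0],[0,0,10,0,0,0],[0,0,20,0,0,0],[0,0,30,0,0,0],[0,0,30,0,0,0],[0,0,30,0,0,0],[-15,-10,20,0,0,0],[-30,-20,10,0,0,0],[-30,-20,0,0,0,0],[-30,-20,0,0,0,0],[-20,-20,0,0,0,0],[0,0,0,0,0,0]], gripper=0.7)

```text
clock: 50.52
position: [388.9, 322.7, 251.6]
ee_rot: [0.682, 0.732, 0.001, 0.0]
contact_force: [-0.4, 0.5, -0.8]
gripper_width: 59.9
grasp_force: 0.0
```

```bash
python3 - <<'E'
from h import *
a=snap('scene','s16');b=snap('top','t16')
A=cv2.imread('pics/s16.png')[110:320,160:400];B=cv2.imread('pics/t16.png')[130:270,120:400]
cv2.imwrite('pics/m16.png',np.vstack([cv2.resize(A,(480,420),interpolation=2)[:, :],np.zeros((4,480,3),np.uint8),cv2.resize(B,(480,240)) [:176]]))
im=cv2.resize(B,(400,200)); 
cv2.imwrite('pics/m16.png',np.hstack([cv2.resize(A,(400,350),interpolation=2),np.vstack([im,np.zeros((150,400,3),np.uint8)])]))
E
```

```text
(no output)
```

View pics/m16.png

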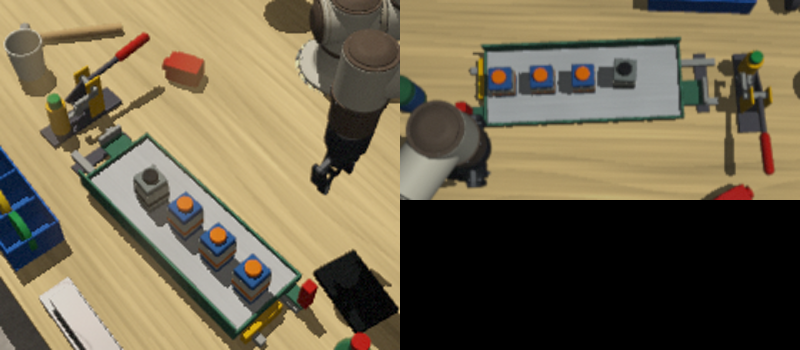

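The picture shows all three blue tins and the grey one upright on the bed, the trolley against the yellow stop and the lever down. I'll hand it in.

```bash
python3 -c "
from bench import job_done
print(job_done())"
```

```text
the job is handed in; nothing more can be done
None
```

I handed in the job at about 50 s: the brake went to notch 3, the three blue tins present were stood up beside the grey one, the brake was let fully off, and the trolley was rolled against the yellow stop. The last picture shows all four tins upright on the bed.

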